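Wind a bench force tester up to its set mark on a check piece

TASK

Check the bench force tester: stand the brass check piece upright in the channel between the two blue jaws, set down gently, then turn the black knob clockwise so that the jaw squeezes the piece and the needle swings onto the red mark on the dial. Creep up on the mark and do not let the needle run past it; let go with the needle resting over the mark, and do not shift the mark or the things standing around.

Things in the scene. Friction and masses are not known exactly. Their poses are not given: they have to be found in the camera images.
- tester: cream bench force tester, fixed, 130 x 295 mm, deck 20 mm above the bench. Origin: on the bench below the channel's middle; y: squeezing direction, from knob end to dial end; z up. On the deck, 36 mm high: knob housing (y -125 to -45 mm, 75 mm wide) and spring housing with the dial on top (y 45 to 155 mm, 118 mm wide). The knob drives the jaw to +y, squeezing the piece on the sprung anvil
- channel: channel on the tester's deck: steel strip 56 mm long (along tester y) between two round brass guide rods of 8 mm diameter lying along y, tops 8 mm above the deck, 26.4 mm clear between them: the 24 mm piece has 1.2 mm to spare on each side. Origin: middle of its floor. It rides on stiff springs: pressed down with over 3 N it gives 1 mm per 3 N, to a hard stop at 4 mm
- channel_mid (a point): middle of the channel's floor (on the deck, 20 mm above the bench), axes as the tester; the place to stand the piece
- piece: brass check piece, an upright round bar of 24 mm diameter and 50 mm height with a slightly chamfered foot, about 0.17 kg. Origin: centre of its underside, z up. Starts standing on the green mat
- mat: green mat 110 x 90 x 3 mm, fixed on the bench; origin at the centre of its underside
- jaw_face (a point): top middle of the moving jaw's blue pad (18 mm wide, 36 mm high, top 40 mm above the deck), on the face that meets the piece. At the start 16 to 19 mm from the channel's middle on the -y side (the pad's protrusion varies). Advances in +y by some 6 to 8 mm per radian of the knob, and moves only with it
- anvil_face (a point): top middle of the sprung anvil's blue pad (size as the jaw's), on the face that meets the piece; 16 mm from the channel's middle on the +y side at rest, so the opening at the start is 32 to 35 mm. Yields to +y about 1 mm per newton after a preload of 2 N (at most 14 mm)
- knob_grip (a point): black knob on the knob housing, vertical axis 85 mm from the channel's middle towards tester -y: a 48 mm disc, on it a bar grip 44 mm long, 14 mm wide, 30 mm high. The point lies on the axis, 89 mm above the bench, 9 mm below the bar's top and 21 mm above the disc; x runs along the bar (white line on its -x half)
- knob (a joint): angle of the knob, 0 at the start, growing clockwise seen from above (tightening), up to 4.4 rad. It turns stiffly (about 0.15 Nm, up to 0.3 Nm when loaded) and stays where it is left. The needle stirs only after 1 to 1.7 rad or so, when jaw, piece and anvil meet; from then on it turns some 0.6 to 0.8 rad per radian of the knob
- needle_tip (a point): point on the dial's black needle, 46 mm from the dial's centre (dial faces up, 108 mm wide, centre 100 mm from the channel's middle towards tester +y; needle 63 mm above the bench). Unloaded it points 0.7 rad counter-clockwise of tester +x; it swings clockwise seen from above, 0.1 rad for each mm the anvil yields
- mark_tip (a point): middle of the red mark on the dial, 46 mm from its centre: a flag 20 mm long, 10 mm wide, on a thin arm, 0.5 to 1.1 rad clockwise of the needle's rest. x: radially outward; y: counter-clockwise, so the unloaded needle lies on its +y side and one that has run past on its -y side. The needle passes above it without touching
- tape: bystander: brown roll of tape, 84 mm across, 48 mm high, standing on its flat; leave alone
- reagent: bystander: amber reagent bottle, 60 mm across, 140 mm high; leave alone
- slides: bystander: blue box of slides, 85 x 50 x 32 mm; leave alone
- jaw_pad: the moving jaw's blue pad as a whole; its origin coincides with the channel's middle in x and z and moves along tester y with the jaw; use jaw_face for its face
- anvil: the sprung anvil as a whole; its origin is the channel's middle at rest and moves with it; use anvil_face for its face
There are look-alikes about, which are no part of the job. Several things look just like the piece: the one meant starts farthest to the robot's right.

How it is judged:
On the way, in this order (a step that is already met when the one before it is completed fails the run):
1. the check piece stands upright in the channel between the jaws, released (x of piece in the frame of channel_mid between -0.003 and 0.003 m and z of piece in the frame of channel_mid below 0.003 m and y of piece in the frame of channel_mid between -0.016 and 0.02 m and angle between piece's own z axis and vertical below 0.12 rad and contact force between the fingers and piece below 0.2 N), for 0.2 s.
2. the needle stands over the red mark with the piece squeezed (horizontal distance between needle_tip and mark_tip below 0.0055 m and x of piece in the frame of channel_mid between -0.003 and 0.003 m and z of piece in the frame of channel_mid below 0.003 m and y of piece in the frame of channel_mid between -0.016 and 0.02 m and angle between piece's own z axis and vertical below 0.12 rad and contact force between piece and anvil above 2 N), for 0.2 s.
At the end, for the whole second after the job is handed in: The check piece stands upright (within 0.12 rad) on the channel's floor, within 3 mm of its centre line, squeezed at rest between jaw and anvil, and the needle point is within 5.5 mm of the middle of the red mark (all of step 2 and linear speed of piece below 0.01 m/s); the robot touches nothing.
It fails at once if the needle ran more than 10 mm past the middle of the red mark (overload) (y of needle_tip in the frame of mark_tip below -0.01 m).
It fails at once if the piece was pressed onto the channel with more than 20 N (contact force between piece and channel above 20 N).
It fails at once if the piece was squeezed by the jaw with more than 22 N (contact force between piece and jaw_pad above 22 N).
It fails at once if the red mark was shifted by more than 4 mm (distance of mark_tip from where it was at the start of the episode above 0.004 m).
It fails at once if the roll of tape, the reagent bottle or the slide box was moved by more than 20 mm (distance of any of tape, reagent, slides from where it was at the start of the episode above 0.02 m).
It also fails if it takes over 58 s, if anything falls off the work surface, if the arm or the gripper's body presses on something with over 40 N, if the wrist force passes 120 N, or if a joint passes its speed limit or range.

ROBOT

A 6-joint arm with a two-finger parallel gripper is mounted at the origin on the work surface. World frame = base frame: x ahead of the robot, y to its left, z up, the work surface at z = 0. Lengths are in m, angles in rad, forces in N, time in s.
With the tool pointing down it reaches from about 0.225 to 0.875 m from the base axis. Payload 3.4 kg.
Tool frame: the origin (TCP) lies midway between the tips of the shut fingers; the grasp point (between the pads) lies 19 mm behind it; z points along the fingers, y is the direction in which the jaws open and shut (so a half turn about z gives the same grasp; the last joint's range is limited). The gripper opens to 85 mm and grips with 20 to 120 N. Pads are 22 mm wide; open, the fingers measure 114 mm over their backs; the gripper's body (76 mm by 85 mm) begins 54 mm behind the grasp point. The pads swing forward as they close: fully open they stand 13 mm farther back than shut.
Start: joints at [-1.36, 0.276, 1.505, -0, 1.361, -0.121], TCP at [0.187, -0.544, 0.207] pointing down, gripper open.
Joint ranges: [-2.89, 2.89], [-0.75, 2.08], [0.22, 2.7], [-1.18, 4.32], [0.11, 2.71], [-2.7, 2.7]. Speed limits (rad/s): [2.57, 2.57, 3.14, 3.14, 3.14, 3.14].

INTERFACE

Orientations are given as a unit quaternion [w, x, y, z].
In Python, from rig import manip, optics, ticket gives the robot as it stands.
- The arm moves only by the shell command python3 -m pendant 'ROWS' [FORCE]. ROWS is JSON, a list of rows, each an object with "gripper": the finger opening in mm, from 0 to 85.4; "delta_pos": the shift along the tool's x, y, z in mm, a list of three; "spin": the turn about the tool's z in rad. A call has 1 to 20 rows; each row is the pose to reach, as a shift and turn from the pose commanded when the call began, along the tool's axes at that moment; what a row does not reach only later rows make up. A row lasts 1/10 s, in which the tool goes at most 50 mm and 8.59 degrees, less where a joint would pass 70% of its speed; a pose out of reach is approached as far as the arm can. A call with a gripper value outside its range is refused whole. The fingers move at their own pace and stop on an object; FORCE is the grip in N (left out, the last holds). Time passes only in rows, so rows that repeat a pose let the fingers close. It gives the time, the measured TCP pose, the force and the opening at its end, in the units of the state.
- manip.get_state(): the state, without advancing time (a new reading comes with each control period).
- optics.get_image(name): name is "scene" or "top" or "wrist"; returns the picture (480x640x3 uint8, blue, green, red); there is no depth.
- optics.camera_model(name): a dict with "fovy" (degrees; the focal length in pixels is half the picture's height over the tangent of half this angle, whatever the lens; pixels are square), "cx", "cy" (the principal point, pixels), "xyz" and "orientation" of the camera in the world. Camera axes: x right, y down, z forward; pixel columns grow to the right and rows downward; lengths in m; the calibration is good to about 2 mm. A picture is of the moment at which its call begins: read the wrist's pose just before it. camera_model takes no time and is no camera call; for the wrist camera it gives the pose at the moment of the call.
- ticket.sign_off(): hands the job in, once; it reports no verdict.
The state is a dict: "clock": time; "qpos": joint angles; "qd": joint speeds; "effort": joint torques, N m; "position": TCP position; "ee_rot": TCP orientation; "contact_force": force on the tool from outside, world axes, zero at the start; "moment": the same for the moment, N m; "width": finger opening in m.
Only numpy, scipy, OpenCV 4.12 (cv2) and the standard library are available. Lean on these libraries where they do the work, as an engineer would, in place of code of your own. Each camera call takes 0.05 s, during which the arm holds its last target.

## Working session

There is one attempt and no reset: what is moved stays moved. The work goes in short steps, Python scripts to look and compute and a shell command to move; the robot and the scene stay as the last step left them, time stands still between calls to the robot, and variables do not carry over. Pictures are saved under pics/ and viewed, and the job is handed in when it is done.

```bash
mkdir -p pics; ls; python3 - <<'E'
from rig import manip, optics, ticket
import cv2
print(manip.get_state())
for n in ("scene","top","wrist"):
    print(n,optics.camera_model(n))
    cv2.imwrite(f"pics/{n}0.png",optics.get_image(n))
E
```

```text
pics
{'clock': 0.0, 'qpos': array([-1.36002567e+00,  2.76601483e-01,  1.50616992e+00, -8.79826523e-06,
        1.36068358e+00, -1.20973011e-01]), 'qd': array([ 1.18101291e-03,  9.55990676e-05,  1.56533723e-03,  2.35314411e-04,
        1.07101041e-03, -9.50739660e-04]), 'effort': array([-3.06278998e-03, -4.16778517e+01, -2.45804572e+01, -1.78195087e-04,
        1.12029217e-02, -3.33027728e-06]), 'position': array([ 0.18715566, -0.54306825,  0.20572139]), 'ee_rot': array([-9.30035636e-04,  9.86274200e-01,  1.65113101e-01, -4.60914572e-05]), 'contact_force': array([-0.49292322,  1.03864923, -1.03487744]), 'moment': array([0.0209178 , 0.05030627, 0.05545034]), 'width': 0.08568766250717123}
scene {'fovy': 44.86626237907099, 'cx': 325.1093804370636, 'cy': 239.76179821667998, 'xyz': array([1.20340211, 0.45068526, 1.02010508]), 'orientation': array([-0.15106466,  0.43121834,  0.84361576, -0.28203309])}
top {'fovy': 53.388153926922925, 'cx': 320.6025796997528, 'cy': 248.6192199167884, 'xyz': array([0.48081311, 0.03694528, 1.10905425]), 'orientation': array([-0.04445273,  0.70896061, -0.70215835,  0.04870786])}
wrist {'fovy': 66.67506621372877, 'cx': 327.3774879036114, 'cy': 242.84402212883646, 'xyz': array([ 0.26443277, -0.51603709,  0.37264193]), 'orientation': array([ 0.13039718,  0.80389909, -0.5725631 , -0.09441568])}
```

View pics/scene0.png

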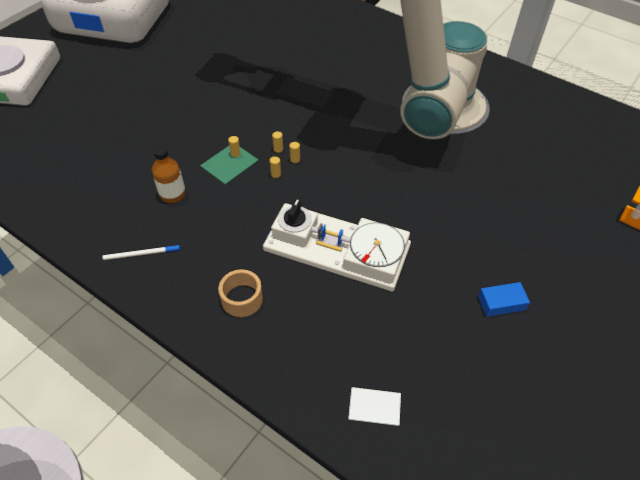

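View pics/top0.png

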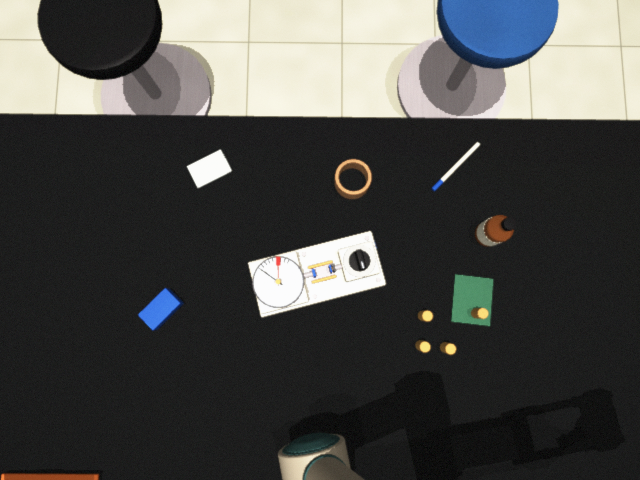

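View pics/wrist0.png

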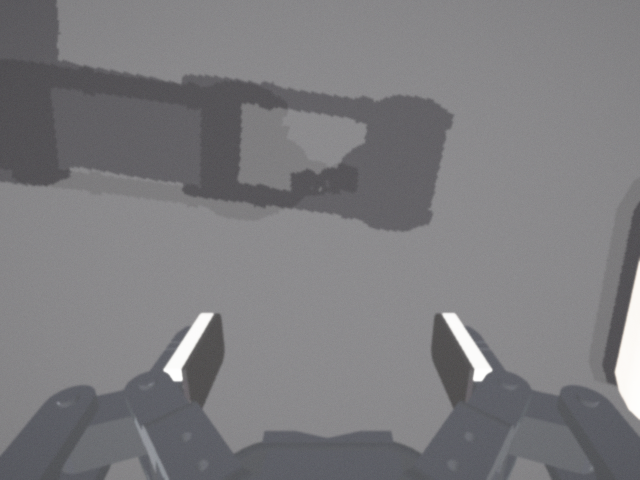

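Scene and top show the tester (top ≈ (317,274)), the mat (473,300) with one brass piece at (481,313), which is the rightmost, and three look-alikes. The knob is at (359,261) and the red mark at (278,261).

```bash
cat > h.py <<'E'
from rig import manip, optics, ticket
import cv2, numpy as np
from scipy.spatial.transform import Rotation as R
def rot(q): return R.from_quat([q[1],q[2],q[3],q[0]])
def ray(cam,u,v):
    f=240/np.tan(np.radians(cam['fovy']/2))
    d=np.array([(u-cam['cx'])/f,(v-cam['cy'])/f,1.])
    return np.array(cam['xyz']),rot(cam['orientation']).apply(d/np.linalg.norm(d))
def plane(cam,u,v,z):
    o,d=ray(cam,u,v); return o+d*(z-o[2])/d[2]
def tri(rs):
    A=np.zeros((3,3));b=np.zeros(3)
    for o,d in rs:
        P=np.eye(3)-np.outer(d,d);A+=P;b+=P@o
    p=np.linalg.solve(A,b); return p,[np.linalg.norm((np.eye(3)-np.outer(d,d))@(p-o)) for o,d in rs]
def proj(cam,p):
    f=240/np.tan(np.radians(cam['fovy']/2)); c=rot(cam['orientation']).inv().apply(np.array(p)-cam['xyz'])
    return cam['cx']+f*c[0]/c[2],cam['cy']+f*c[1]/c[2]
def blobs(img,lo,hi,mn=15):
    m=cv2.inRange(cv2.cvtColor(img,cv2.COLOR_BGR2HSV),lo,hi)
    n,l,s,c=cv2.connectedComponentsWithStats(m)
    return m,[(c[i].round(1),s[i].tolist()) for i in range(1,n) if s[i][4]>=mn]
def goto(p,ang=None):
    """tool-frame shift in mm to TCP target p"""
    s=manip.get_state(); return rot(s['ee_rot']).inv().apply(np.array(p)-s['position'])*1000
E
python3 - <<'E'
from h import *
for n in("top","scene"):
    im=cv2.imread(f"pics/{n}0.png")
    for nm,lo,hi in(("red",(0,150,120),(6,255,255)),("red2",(172,150,120),(180,255,255)),("brass",(15,120,120),(32,255,255)),("blue",(105,150,60),(125,255,255)),("green",(60,80,50),(90,255,255))):
        print(n,nm,*[(c.tolist(),s) for c,s in blobs(im,lo,hi,10)[1]],sep='\n  ')
    cv2.imwrite(f"pics/{n}0z.png",cv2.resize(im[225:325,240:400] if n=="top" else im[190:290,255:415],None,fx=5,fy=5,interpolation=cv2.INTER_CUBIC))
E
```

```text
top
  red
  ([277.9, 260.4], [276, 257, 4, 8, 25])
top
  red2
top
  brass
  ([346.0, 163.9], [336, 159, 25, 15, 60])
  ([366.7, 170.2], [360, 162, 11, 17, 38])
  ([336.6, 178.2], [335, 175, 4, 8, 13])
  ([365.0, 186.2], [359, 180, 10, 11, 23])
  ([342.8, 189.1], [341, 186, 5, 7, 14])
  ([323.3, 263.5], [317, 262, 15, 4, 19])
  ([324.2, 278.6], [319, 277, 11, 4, 16])
  ([482.0, 313.0], [477, 308, 11, 11, 98])
  ([427.0, 315.6], [422, 310, 11, 12, 105])
  ([424.5, 346.5], [419, 341, 12, 12, 107])
  ([450.1, 348.5], [445, 343, 12, 12, 108])
top
  blue
  ([497.4, 27.8], [438, 0, 120, 67, 6343])
  ([436.6, 185.0], [431, 180, 12, 11, 68])
  ([159.8, 308.9], [138, 288, 45, 43, 1015])
top
  green
  ([471.3, 298.4], [451, 274, 43, 53, 1735])
  ([308.5, 447.2], [288, 441, 42, 14, 292])
  ([313.7, 461.5], [307, 456, 17, 13, 33])
scene
  red
  ([365.1, 257.9], [362, 255, 7, 7, 30])
scene
  red2
scene
  brass
  ([277.2, 140.8], [272, 131, 10, 21, 165])
  ([233.9, 145.3], [228, 136, 12, 21, 175])
  ([294.3, 151.0], [289, 142, 11, 20, 168])
  ([274.9, 165.9], [270, 156, 10, 21, 176])
  ([165.4, 169
[... 154 characters left out ...]
2])
  ([328.6, 245.6], [316, 241, 26, 10, 78])
  ([377.0, 242.2], [375, 240, 5, 5, 16])
  ([239.6, 280.1], [222, 272, 36, 28, 330])
  ([243.8, 305.1], [219, 281, 42, 36, 295])
scene
  blue
  ([86.6, 21.5], [70, 12, 34, 20, 420])
  ([322.7, 231.8], [321, 225, 4, 15, 39])
  ([339.5, 237.3], [338, 230, 4, 15, 32])
  ([172.3, 248.0], [165, 245, 15, 7, 84])
  ([4.1, 263.7], [0, 249, 13, 26, 190])
  ([503.3, 298.8], [478, 282, 52, 35, 1320])
scene
  green
  ([463.5, 36.4], [444, 22, 42, 30, 990])
  ([431.6, 85.5], [412, 76, 37, 14, 123])
  ([2.8, 96.9], [0, 93, 8, 8, 52])
  ([470.4, 95.9], [468, 93, 6, 6, 11])
  ([427.7, 115.6], [404, 96, 48, 40, 1334])
  ([228.1, 164.4], [200, 146, 58, 38, 1113])
```

View pics/top0z.png

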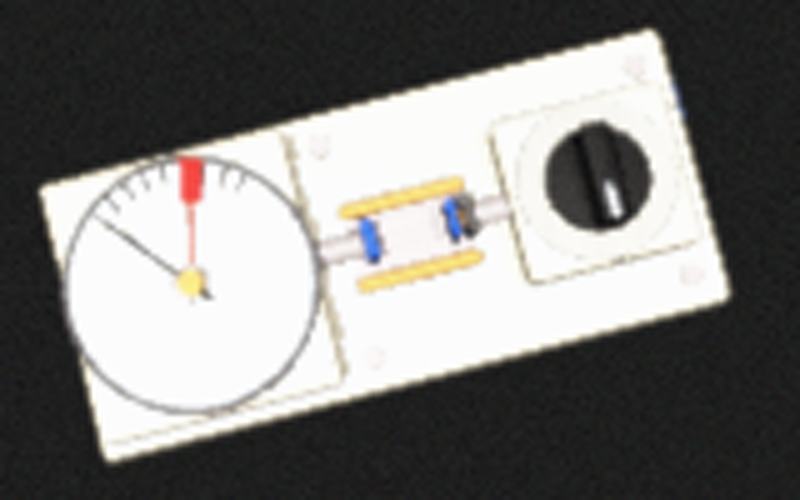

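View pics/scene0z.png

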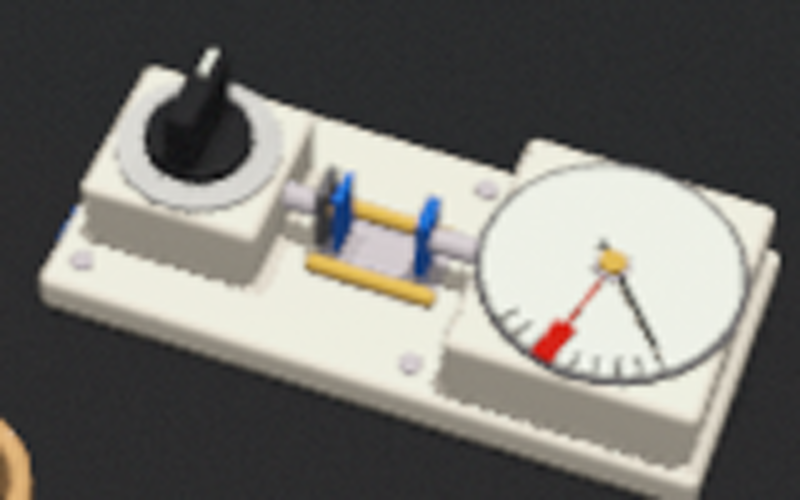

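```bash
python3 - <<'E'
from h import *
T=optics.camera_model("top");S=optics.camera_model("scene")
p=plane(T,482,313,.053);print("piece plane",p)
# scene top disc centre of piece on mat: bbox x228-240, y136..157
print("piece tri",tri([ray(T,482,313),ray(S,234,140)]))
for n,uv,z in(("knobaxis",(240+600/5,225+180/5),.068),("dialc",(240+191/5,225+284/5),.063),("mark",(277.9,260.4),.06),("needle",(240+105/5,225+219/5),.063),
 ("rodA0",(240+343/5,225+212/5),.028),("rodA1",(240+462/5,225+185/5),.028),("rodB0",(240+363/5,225+285/5),.028),("rodB1",(240+480/5,225+257/5),.028)):
    print(n,plane(T,*uv,z))
s=manip.get_state();W=optics.camera_model("wrist")
r=rot(s['ee_rot']);print(r.as_matrix().round(3)); print("cam in tool",r.inv().apply(W['xyz']-s['position']),(r.inv()*rot(W['orientation'])).as_matrix().round(3))
E
```

```text
piece plane [ 0.48175254 -0.3247666   0.053     ]
piece tri (array([ 0.48111855, -0.32413403,  0.05145312]), [np.float64(0.0012698744858193178), np.float64(0.0012698744858193885)])
knobaxis [ 0.59237479 -0.05537836  0.068     ]
dialc [0.54535352 0.12343321 0.063     ]
mark [0.59276673 0.12532943 0.06      ]
needle [0.57352908 0.16178797 0.063     ]
rodA0 [0.58088119 0.05796738 0.028     ]
rodA1 [0.59374946 0.00394729 0.028     ]
rodB0 [0.54780899 0.04850028 0.028     ]
rodB1 [ 0.56101119 -0.00441313  0.028     ]
[[ 0.945  0.326 -0.   ]
 [ 0.326 -0.945  0.001]
 [ 0.    -0.001 -1.   ]]
cam in tool [ 0.08189267 -0.00073668 -0.16680193] [[ 0.001 -0.948 -0.318]
 [ 1.     0.001 -0.001]
 [ 0.001 -0.318  0.948]]
```

```bash
python3 - <<'E'
from h import *
print(goto([.48,-.324,.15]))
E
```

```text
[ 348.22442434 -111.81859488   56.15008168]
```

```bash
python3 -m pendant '[{"gripper":85,"delta_pos":[44,-14,5],"spin":-0.15},{"gripper":85,"delta_pos":[87,-28,10],"spin":-0.3},{"gripper":85,"delta_pos":[130,-42,15],"spin":-0.45},{"gripper":85,"delta_pos":[174,-56,20],"spin":-0.6},{"gripper":85,"delta_pos":[217,-70,25],"spin":-0.75},{"gripper":85,"delta_pos":[260,-84,30],"spin":-0.9},{"gripper":85,"delta_pos":[304,-98,40],"spin":-1.05},{"gripper":85,"delta_pos":[348,-112,50],"spin":-1.2},{"gripper":85,"delta_pos":[348,-112,56],"spin":-1.35},{"gripper":85,"delta_pos":[348,-112,56],"spin":-1.5},{"gripper":85,"delta_pos":[348,-112,56],"spin":-1.5},{"gripper":85,"delta_pos":[348,-112,56],"spin":-1.5}]' 40; python3 - <<'E'
from h import *
s=manip.get_state();print(s['qpos'],s['position'],s['contact_force'])
im=optics.get_image("wrist");cv2.imwrite("pics/w1.png",im)
print(blobs(im,(15,120,100),(32,255,255),100)[1]); print(optics.camera_model("wrist"))
E
```

```text
clock: 1.35
position: [0.4798, -0.3244, 0.1505]
ee_rot: [-0.0, 0.61, 0.792, -0.0]
contact_force: [-0.1, 0.3, 0.4]
width: 0.0852
[-7.14624874e-01  3.18329418e-01  1.58668866e+00 -7.43675101e-05
  1.23679563e+00 -9.72489581e-01] [ 0.4797696  -0.32440625  0.15047066] [-0.10136734  0.3102755   0.44270144]
[(array([283. ,  45.7]), [260, 29, 35, 28, 339]), (array([355.8,  83.4]), [347, 74, 24, 15, 111]), (array([267.9, 114.3]), [258, 97, 16, 32, 182]), (array([556.6, 347.4]), [519, 317, 80, 69, 3495])]
{'fovy': 66.67506621372877, 'cx': 327.3774879036114, 'cy': 242.84402212883646, 'xyz': array([ 0.45853491, -0.24472203,  0.31743134]), 'orientation': array([0.15955472, 0.97872034, 0.12731918, 0.02094309])}
```

View pics/w1.png

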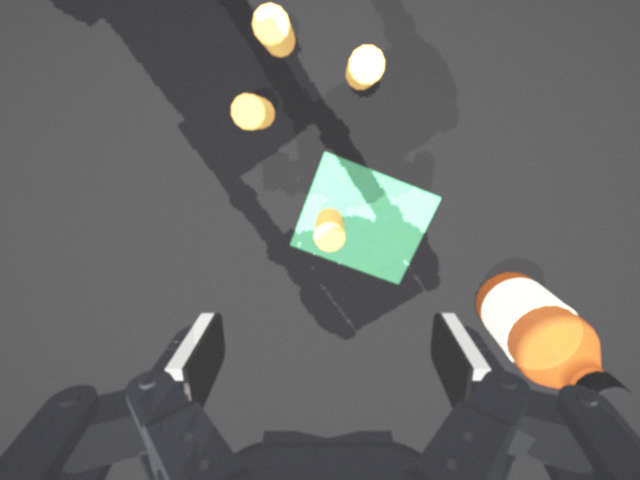

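The wrist view shows the target piece's top at about (329,237) on the mat. The bottle is at right and clear of the right finger.

```bash
python3 - <<'E'
from h import *
T=optics.camera_model("top");S=optics.camera_model("scene");W=optics.camera_model("wrist")
im=cv2.imread("pics/w1.png");z=cv2.resize(im[180:300,260:420],None,fx=5,fy=5,interpolation=cv2.INTER_CUBIC);cv2.imwrite("pics/w1z.png",z)
for v in (236,237,238):
  print(tri([ray(T,482,313),ray(W,329.3,v)]),plane(W,329.3,v,.053))
t=plane(T,500,229,.12);print("bottle",t,"tcp px",proj(W,manip.get_state()['position']))
s=manip.get_state()
E
```

```text
(array([ 0.48169998, -0.3259628 ,  0.04912055]), [np.float64(0.00013733510173248375), np.float64(0.00013733510173256984)]) [ 0.48130642 -0.32465912  0.053     ]
(array([ 0.48184976, -0.32672866,  0.04796865]), [np.float64(0.00024414537884616643), np.float64(0.00024414537884627925)]) [ 0.48151162 -0.32542906  0.053     ]
(array([ 0.48197847, -0.32733744,  0.04731128]), [np.float64(0.0006288028228055738), np.float64(0.000628802822805563)]) [ 0.48171719 -0.32620041  0.053     ]
bottle [ 0.65751573 -0.34602878  0.12      ] tcp px (np.float64(327.28253431540526), np.float64(293.0844852218236))
```

View pics/w1z.png

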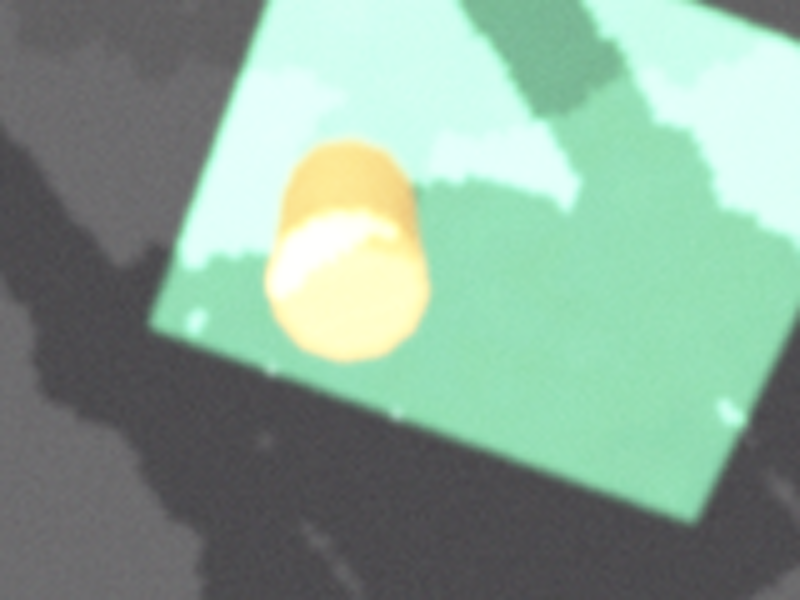

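```bash
python3 - <<'E'
from h import *
print(goto([.4815,-.3252,.021]))
E
```

```text
[ -1.00431133   1.58958597 129.65004327]
```

```bash
python3 -m pendant '[{"gripper":85,"delta_pos":[-1,1.6,40],"spin":0},{"gripper":85,"delta_pos":[-1,1.6,80],"spin":0},{"gripper":85,"delta_pos":[-1,1.6,110],"spin":0},{"gripper":85,"delta_pos":[-1,1.6,130],"spin":0},{"gripper":85,"delta_pos":[-1,1.6,130],"spin":0},{"gripper":60,"delta_pos":[-1,1.6,130],"spin":0},{"gripper":35,"delta_pos":[-1,1.6,130],"spin":0},{"gripper":15,"delta_pos":[-1,1.6,130],"spin":0},{"gripper":15,"delta_pos":[-1,1.6,130],"spin":0},{"gripper":15,"delta_pos":[-1,1.6,130],"spin":0},{"gripper":15,"delta_pos":[-1,1.6,130],"spin":0},{"gripper":15,"delta_pos":[-1,1.6,130],"spin":0}]' 40; python3 - <<'E'
from h import *
s=manip.get_state();print(s['qpos'],s['position'],s['contact_force'],s['width'])
im=optics.get_image("wrist");cv2.imwrite("pics/w2.png",im)
print(goto([.571,.027,.16]))
E
```

```text
clock: 2.6
position: [0.4822, -0.3256, 0.0219]
ee_rot: [0.001, 0.609, 0.793, -0.0]
contact_force: [-0.2, 0.8, 6.0]
width: 0.0213
[-7.13280423e-01  4.43106560e-01  1.75030444e+00 -3.01457388e-04
  9.45963345e-01 -9.74152922e-01] [ 0.48222026 -0.32559403  0.02185161] [-0.23919595  0.75498225  5.98201475] 0.02129771399379392
[ 317.49746464  176.90889159 -138.5735583 ]
```

View pics/w2.png

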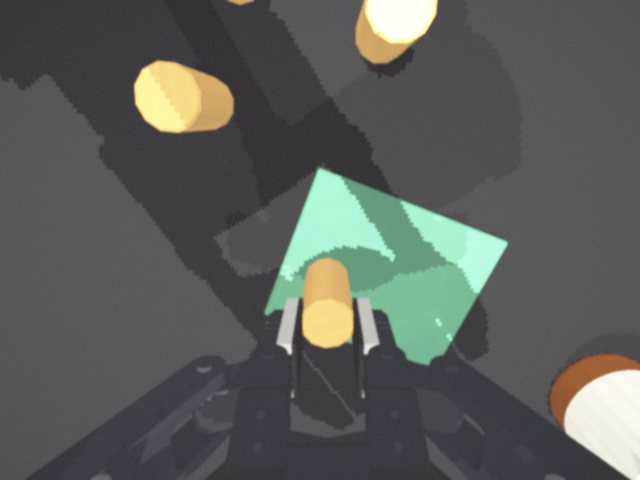

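```bash
python3 - <<'E'
from h import *
s=manip.get_state();r=rot(s['ee_rot']);W=optics.camera_model("wrist")
p=plane(W,327.5,324.5,.053);print(p, r.inv().apply(p-s['position']))
print(goto([.59,-.045,.165]))
E
```

```text
[ 0.48210184 -0.32485046  0.053     ] [ 7.33314054e-04  9.40673155e-05 -3.11137077e-02]
[ 243.02292328  176.68739623 -143.42058108]
```

```bash
python3 -m pendant '[{"gripper":15,"delta_pos":[0,0,-20],"spin":0},{"gripper":15,"delta_pos":[0,0,-65],"spin":0},{"gripper":15,"delta_pos":[0,0,-110],"spin":0},{"gripper":15,"delta_pos":[20,15,-143],"spin":0},{"gripper":15,"delta_pos":[57,41,-143],"spin":0},{"gripper":15,"delta_pos":[94,68,-143],"spin":0},{"gripper":15,"delta_pos":[131,95,-143],"spin":0},{"gripper":15,"delta_pos":[168,122,-143],"spin":0},{"gripper":15,"delta_pos":[205,149,-143],"spin":0},{"gripper":15,"delta_pos":[235,170,-143],"spin":0},{"gripper":15,"delta_pos":[243,177,-143],"spin":0},{"gripper":15,"delta_pos":[243,177,-143],"spin":0},{"gripper":15,"delta_pos":[243,177,-143],"spin":0},{"gripper":15,"delta_pos":[243,177,-143],"spin":0}]'; python3 - <<'E'
from h import *
s=manip.get_state();print(s['qpos'],s['position'],s['contact_force'],s['width'])
W=optics.camera_model("wrist");im=optics.get_image("wrist");cv2.imwrite("pics/w3.png",im)
for nm,lo,hi in(("red",(0,150,120),(6,255,255)),("red2",(172,150,120),(180,255,255)),("brass",(12,80,100),(35,255,255)),("blue",(105,150,60),(125,255,255))):
        print(nm,*[(c.tolist(),s) for c,s in blobs(im,lo,hi,60)[1]],sep='\n  ')
E
```

```text
clock: 4.05
position: [0.5893, -0.046, 0.1634]
ee_rot: [-0.0, 0.61, 0.793, -0.001]
contact_force: [0.1, 0.4, -2.1]
width: 0.0213
[-1.95026455e-01  3.26775377e-01  1.53989844e+00 -9.61110562e-04
  1.27552124e+00 -4.54208591e-01] [ 0.58933408 -0.04603918  0.16341852] [ 0.06263058  0.42901586 -2.06017408] 0.02131254261067468
red
red2
brass
  ([309.6, 126.8], [305, 88, 10, 78, 655])
  ([352.7, 125.9], [348, 88, 10, 78, 658])
  ([556.9, 276.8], [507, 232, 102, 92, 2866])
  ([327.2, 321.9], [303, 294, 49, 53, 1963])
  ([103.1, 310.0], [89, 301, 29, 21, 132])
  ([87.3, 335.1], [74, 322, 28, 26, 553])
  ([164.9, 350.5], [149, 322, 38, 48, 728])
  ([96.5, 354.7], [86, 347, 21, 20, 82])
  ([79.7, 384.0], [67, 369, 27, 27, 491])
blue
  ([331.9, 100.9], [321, 97, 23, 9, 192])
  ([331.5, 155.0], [321, 152, 22, 8, 142])
  ([620.3, 448.0], [588, 418, 52, 62, 1970])
```

View pics/w3.png

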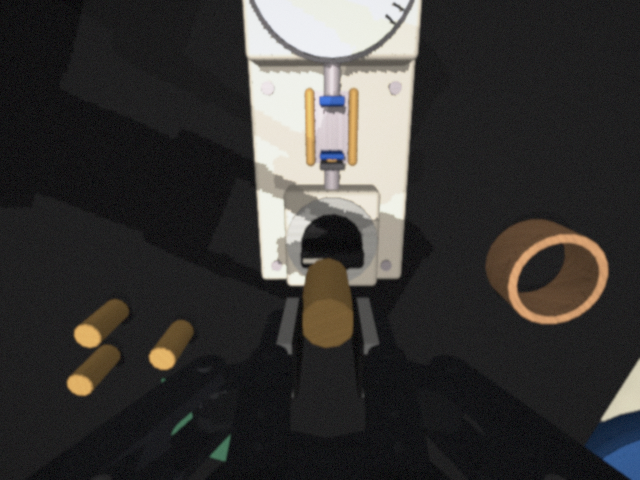

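```bash
python3 - <<'E'
from h import *
s=manip.get_state();W=optics.camera_model("wrist");T=optics.camera_model("top");im=cv2.imread("pics/w3.png");r=rot(s['ee_rot'])
m,_=blobs(im,(12,80,100),(35,255,255));m=m.copy()
ends=[]
for x0 in(305,348):
    ys,xs=np.nonzero(m[88:166,x0-1:x0+11]); pts=np.array([plane(W,x+x0-1,y+88,.025) for x,y in zip(xs,ys)])[:,:2]
    c=pts.mean(0);u,sv,vt=np.linalg.svd(pts-c);d=vt[0]*np.sign(vt[0][1]);t=(pts-c)@d
    mid=c+d*(t.max()+t.min())/2
    ends.append(mid);print(mid,d,np.arctan2(d[1],d[0])-np.pi/2,np.ptp(t))
e=np.array(ends);print("mid",e.mean(0),"sep",np.linalg.norm(e[1]-e[0]))
print("tool yaw",np.arctan2(*r.apply([1,0,0])[[1,0]]))
for b in((331.9,100.9),(331.5,155)): print("blue",plane(W,*b,.06))
v=e[1]-e[0];print("cross dir",np.arctan2(v[1],v[0]))
p=plane(W,327.2,320.8,s['position'][2]+.0315);print("piece top in tool",r.inv().apply(p-s['position']))
E
```

```text
[0.55589316 0.02492402] [-0.26126584  0.96526689] 0.2643333592017212 0.05855516807287982
[0.58906808 0.03375014] [-0.25978432  0.96566666] 0.26279885067257225 0.058554039360448215
mid [0.57248062 0.02933708] sep 0.034328929269649734
tool yaw 1.8299320541371127
blue [0.56790532 0.04707232 0.06      ]
blue [0.57714355 0.01177027 0.06      ]
cross dir 0.26002445997483326
piece top in tool [ 2.68699779e-03 -2.02627512e-05 -3.15011714e-02]
```

```bash
python3 - <<'E'
from h import *
r=rot(manip.get_state()['ee_rot'])
t=np.array([.5725,.0293,.09])-r.apply([.0015,0,0]);t[2]=.09
print(goto(t))
E
```

```text
[75.72613131  3.02649998 73.44052536]
```

```bash
python3 -m pendant '[{"gripper":15,"delta_pos":[35,1.5,0],"spin":0},{"gripper":15,"delta_pos":[70,3,0],"spin":-0.003},{"gripper":15,"delta_pos":[75.7,3,20],"spin":-0.003},{"gripper":15,"delta_pos":[75.7,3,50],"spin":-0.003},{"gripper":15,"delta_pos":[75.7,3,73],"spin":-0.003},{"gripper":15,"delta_pos":[75.7,3,73],"spin":-0.003},{"gripper":15,"delta_pos":[75.7,3,73],"spin":-0.003},{"gripper":15,"delta_pos":[75.7,3,73],"spin":-0.003}]'; python3 - <<'E'
from h import *
s=manip.get_state();print(s['qpos'],s['position'],s['contact_force'],s['width'])
cv2.imwrite("pics/w4.png",optics.get_image("wrist"))
im=optics.get_image("top");cv2.imwrite("pics/t4.png",im)
im=optics.get_image("scene");cv2.imwrite("pics/s4.png",cv2.resize(im[150:310,230:430],None,fx=4,fy=3.75))
E
```

```text
clock: 4.9
position: [0.5746, 0.0286, 0.0921]
ee_rot: [0.001, 0.608, 0.794, 0.001]
contact_force: [0.2, 0.1, -1.5]
width: 0.0212
[-7.10931986e-02  3.60344892e-01  1.68097066e+00 -2.00510253e-04
  1.09729210e+00 -3.33994695e-01] [0.57463216 0.02858472 0.09211759] [ 0.22062805  0.06586042 -1.47232249] 0.02116926682394916
```

View pics/w4.png

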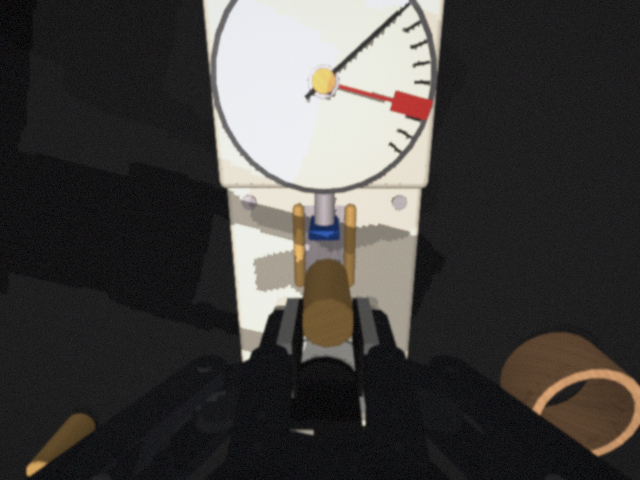

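View pics/s4.png

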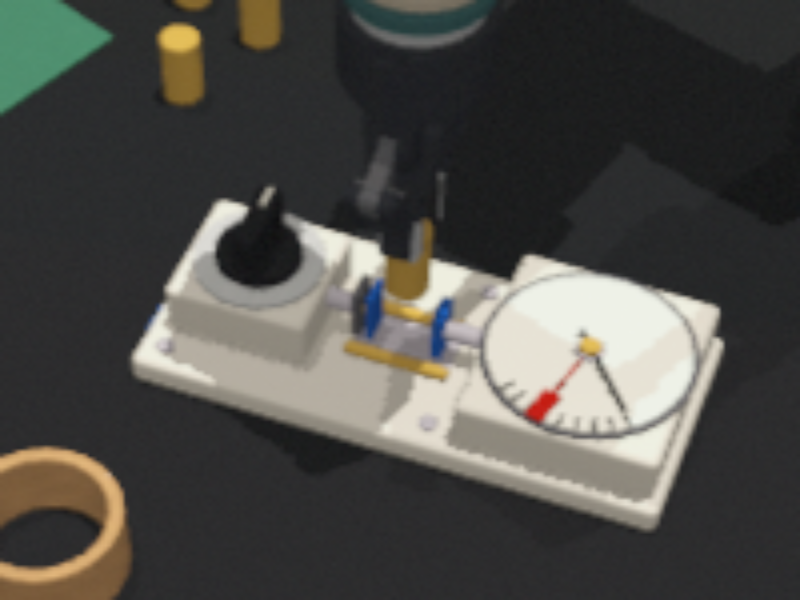

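```bash
cat > rods.py <<'E'
from h import *
def analyse(fn,W,s,rows):
    im=cv2.imread(fn);r=rot(s['ee_rot'])
    m=cv2.inRange(cv2.cvtColor(im,cv2.COLOR_BGR2HSV),(10,60,60),(35,255,255))
    n,l,st,c=cv2.connectedComponentsWithStats(m)
    out=[]
    for i in range(1,n):
        if st[i][4]<80: continue
        print(c[i].round(1),st[i].tolist())
    for v in rows: 
        xs=np.nonzero(m[v,280:375])[0]+280; print(v,np.split(xs,np.nonzero(np.diff(xs)>1)[0]+1).__repr__().count('array'),[(g[0],g[-1]) for g in np.split(xs,np.nonzero(np.diff(xs)>1)[0]+1)])
    return m
E
python3 - <<'E'
from rods import *
s=manip.get_state();W=optics.camera_model("wrist");r=rot(s['ee_rot'])
analyse("pics/w4.png",W,s,range(205,345,8))
E
```

```text
[323.4  80.8] [312, 68, 24, 26, 501]
[325.7 284.6] [292, 204, 65, 144, 5626]
[575.3 389.4] [500, 332, 140, 125, 10824]
[ 61.1 441.1] [25, 413, 70, 64, 1527]
205 2 [(np.int64(294), np.int64(301)), (np.int64(346), np.int64(354))]
213 2 [(np.int64(292), np.int64(303)), (np.int64(345), np.int64(355))]
221 2 [(np.int64(293), np.int64(304)), (np.int64(344), np.int64(355))]
229 2 [(np.int64(293), np.int64(304)), (np.int64(344), np.int64(355))]
237 2 [(np.int64(293), np.int64(304)), (np.int64(344), np.int64(355))]
245 2 [(np.int64(294), np.int64(304)), (np.int64(344), np.int64(355))]
253 2 [(np.int64(293), np.int64(304)), (np.int64(344), np.int64(355))]
261 3 [(np.int64(294), np.int64(304)), (np.int64(316), np.int64(337)), (np.int64(344), np.int64(354))]
269 2 [(np.int64(294), np.int64(305)), (np.int64(308), np.int64(354))]
277 1 [(np.int64(294), np.int64(354))]
285 1 [(np.int64(296), np.int64(352))]
293 1 [(np.int64(303), np.int64(349))]
301 1 [(np.int64(304), np.int64(352))]
309 1 [(np.int64(303), np.int64(351))]
317 1 [(np.int64(302), np.int64(352))]
325 1 [(np.int64(302), np.int64(353))]
333 1 [(np.int64(303), np.int64(352))]
341 1 [(np.int64(310), np.int64(345))]
```

```bash
python3 - <<'E'
from h import *
s=manip.get_state();W=optics.camera_model("wrist");r=rot(s['ee_rot'])
f=lambda u,v,z:(r.inv().apply(plane(W,u,v,z)-s['position'])*1000).round(2)
for v,u in((213,(297.5+350)/2),(229,324),(245,324.2),(261,324.1)): print("rod mid",f(u,v,.0248))
print("ends",f(324,204,.0248))
zf=s['position'][2]-.0187
print("foot front",f(326.6,261,zf),"top c",f(327.4,322,zf+.05))
print("anvil",f(324.5,220,.06), f(324.5,238,.04),"yaw",np.arctan2(*r.apply([1,0,0])[[1,0]]))
print("rodL/R",f(298.5,240,.0248),f(349.6,240,.0248))
E
```

```text
rod mid [25.02 -2.33 67.16]
rod mid [14.05 -2.19 67.18]
rod mid [ 2.76 -2.08 67.19]
rod mid [-8.87 -2.17 67.2 ]
ends [31.06 -2.16 67.16]
foot front [10.1  -0.37 18.69] top c [  2.03   0.05 -31.3 ]
anvil [29.65 -1.58 31.96] [12.61 -1.75 51.98] yaw 1.8343789925637233
rodL/R [  6.33 -19.4   67.14] [ 6.32 15.06 67.23]
```

```bash
python3 -m pendant '[{"gripper":15,"delta_pos":[1,-1.4,0],"spin":0},{"gripper":15,"delta_pos":[1,-1.4,10],"spin":0},{"gripper":15,"delta_pos":[1,-1.4,20],"spin":0},{"gripper":15,"delta_pos":[1,-1.4,30],"spin":0},{"gripper":15,"delta_pos":[1,-1.4,38],"spin":0},{"gripper":15,"delta_pos":[1,-1.4,38],"spin":0},{"gripper":15,"delta_pos":[1,-1.4,38],"spin":0}]'; python3 - <<'E'
from rods import *
s=manip.get_state();W=optics.camera_model("wrist")
im=optics.get_image("wrist");cv2.imwrite("pics/w5.png",im)
print(manip.get_state()['position'],s['position'],s['contact_force'])
analyse("pics/w5.png",W,s,range(215,345,6))
im=optics.get_image("scene");cv2.imwrite("pics/s5.png",cv2.resize(im[190:290,280:400],None,fx=6,fy=6,interpolation=cv2.INTER_CUBIC))
E
```

```text
clock: 5.75
position: [0.5716, 0.03, 0.0521]
ee_rot: [-0.0, 0.608, 0.794, -0.0]
contact_force: [-0.2, -0.4, -1.7]
width: 0.0213
[0.57195977 0.02995487 0.05257299] [0.57157907 0.02997348 0.05209948] [-0.24995971 -0.42762548 -1.67269264]
[329.4  76.2] [315, 60, 30, 33, 802]
[327.7 290.8] [291, 223, 76, 125, 5499]
[597.  413.6] [531, 367, 109, 113, 7780]
[ 39.7 463.9] [22, 454, 35, 26, 259]Traceback (most recent call last):
  File "<stdin>", line 5, in <module>
  File "rods.py", line 11, in analyse
    xs=np.nonzero(m[v,280:375])[0]+280; print(v,np.split(xs,np.nonzero(np.diff(xs)>1)[0]+1).__repr__().count('array'),[(g[0],g[-1]) for g in np.split(xs,np.nonzero(np.diff(xs)>1)[0]+1)])
                                                                                                                        ~^^^
IndexError: index 0 is out of bounds for axis 0 with size 0
```

View pics/w5.png

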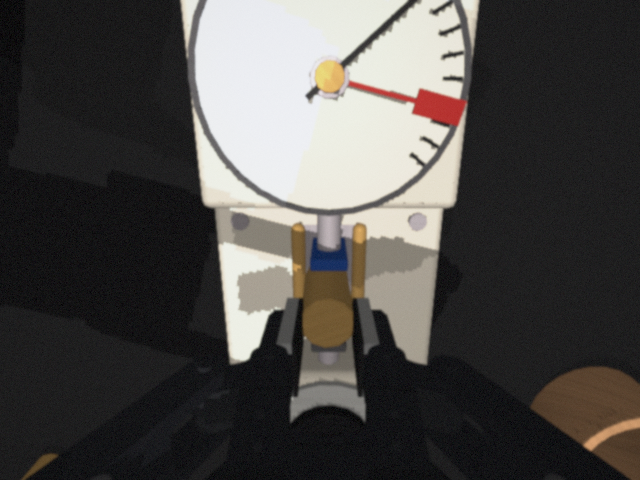

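```bash
python3 - <<'E'
from rods import *
s=manip.get_state();W=optics.camera_model("wrist");r=rot(s['ee_rot'])
try: analyse("pics/w5.png",W,s,list(range(228,345,8)))
except Exception as e: print(e)
im=cv2.imread("pics/w5.png");cv2.imwrite("pics/w5z.png",cv2.resize(im[215:355,260:400],None,fx=4,fy=4,interpolation=cv2.INTER_CUBIC))
im=optics.get_image("scene");cv2.imwrite("pics/s5.png",cv2.resize(im[190:290,280:400],None,fx=6,fy=6,interpolation=cv2.INTER_CUBIC))
E
```

```text
[329.4  76.2] [315, 60, 30, 33, 802]
[327.7 290.8] [291, 223, 76, 125, 5499]
[597.  413.6] [531, 367, 109, 113, 7780]
[ 39.7 463.9] [22, 454, 35, 26, 259]
228 2 [(np.int64(291), np.int64(304)), (np.int64(353), np.int64(365))]
236 2 [(np.int64(291), np.int64(304)), (np.int64(353), np.int64(366))]
244 2 [(np.int64(291), np.int64(305)), (np.int64(352), np.int64(366))]
252 2 [(np.int64(292), np.int64(305)), (np.int64(352), np.int64(365))]
260 2 [(np.int64(293), np.int64(305)), (np.int64(352), np.int64(365))]
268 2 [(np.int64(292), np.int64(305)), (np.int64(352), np.int64(365))]
276 2 [(np.int64(292), np.int64(347)), (np.int64(351), np.int64(364))]
284 2 [(np.int64(293), np.int64(348)), (np.int64(351), np.int64(364))]
292 1 [(np.int64(293), np.int64(364))]
300 1 [(np.int64(304), np.int64(352))]
308 1 [(np.int64(304), np.int64(351))]
316 1 [(np.int64(302), np.int64(352))]
324 1 [(np.int64(302), np.int64(352))]
332 1 [(np.int64(303), np.int64(352))]
340 1 [(np.int64(308), np.int64(347))]
```

View pics/w5z.png

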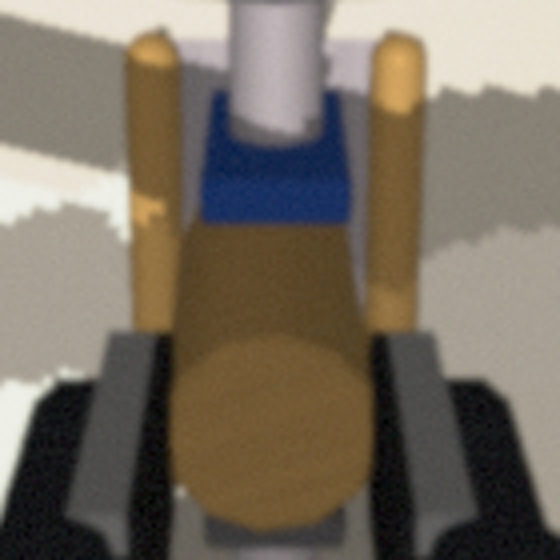

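View pics/s5.png

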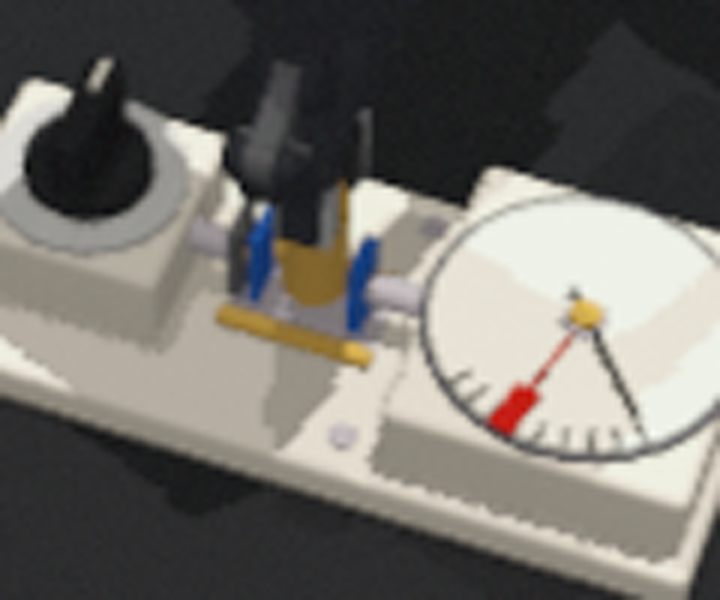

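```bash
python3 -m pendant '[{"gripper":15,"delta_pos":[0,1.0,0],"spin":0},{"gripper":15,"delta_pos":[0,1.0,0],"spin":0},{"gripper":15,"delta_pos":[0,1.0,0],"spin":0},{"gripper":15,"delta_pos":[0,1.0,0],"spin":0},{"gripper":15,"delta_pos":[0,1.0,0],"spin":0}]'; python3 - <<'E'
from rods import *
for k in range(3):
    im=optics.get_image("wrist");cv2.imwrite(f"pics/w6{k}.png",im)
    s=manip.get_state();print(s['position'],s['contact_force'])
analyse("pics/w62.png",None,s,[244,260,268,276,284,324])
analyse("pics/w60.png",None,s,[260])
E
```

```text
clock: 6.35
position: [0.5727, 0.0302, 0.0526]
ee_rot: [0.0, 0.608, 0.794, -0.0]
contact_force: [0.7, -0.3, -2.4]
width: 0.0213
[0.57265376 0.03023449 0.052641  ] [ 0.13557539 -0.00434912 -2.22313294]
[0.57265843 0.03022623 0.05262128] [-0.04121398 -0.44182971 -2.34822053]
[0.57265046 0.03022106 0.05257419] [-0.26635797 -0.13518586 -2.03674528]
[326.7  76.2] [312, 60, 30, 33, 793]
[326.8 290.5] [289, 223, 76, 126, 5579]
[596.2 413.2] [529, 366, 111, 114, 7901]
[ 39.  463.9] [20, 453, 38, 27, 310]
244 2 [(np.int64(289), np.int64(303)), (np.int64(350), np.int64(364))]
260 2 [(np.int64(291), np.int64(303)), (np.int64(350), np.int64(363))]
268 2 [(np.int64(291), np.int64(303)), (np.int64(350), np.int64(363))]
276 2 [(np.int64(290), np.int64(347)), (np.int64(349), np.int64(362))]
284 1 [(np.int64(291), np.int64(362))]
324 1 [(np.int64(302), np.int64(353))]
[326.6  76.2] [312, 60, 30, 33, 792]
[326.8 290.6] [289, 223, 76, 126, 5579]
[596.1 413.1] [529, 366, 111, 114, 7911]
[ 38.8 464. ] [20, 453, 38, 27, 315]
260 2 [(np.int64(291), np.int64(303)), (np.int64(350), np.int64(363))]
```

```bash
python3 -m pendant '[{"gripper":15,"delta_pos":[0,0,4],"spin":0},{"gripper":15,"delta_pos":[0,0,8],"spin":0},{"gripper":15,"delta_pos":[0,0,10],"spin":0},{"gripper":15,"delta_pos":[0,0,11],"spin":0},{"gripper":15,"delta_pos":[0,0,12],"spin":0},{"gripper":15,"delta_pos":[0,0,12],"spin":0},{"gripper":15,"delta_pos":[0,0,12],"spin":0}]'
```

```text
clock: 7.2
position: [0.5727, 0.0302, 0.0407]
ee_rot: [0.0, 0.608, 0.794, 0.0]
contact_force: [0.2, -0.5, -2.0]
width: 0.0212
```

```bash
python3 -m pendant '[{"gripper":15,"delta_pos":[0,0,0.5],"spin":0},{"gripper":15,"delta_pos":[0,0,1],"spin":0},{"gripper":15,"delta_pos":[0,0,1],"spin":0}]'
```

```text
clock: 7.5
position: [0.5727, 0.0302, 0.0396]
ee_rot: [0.0, 0.608, 0.794, -0.0]
contact_force: [-0.1, 0.3, -2.1]
width: 0.0213
```

```bash
python3 -m pendant '[{"gripper":15,"delta_pos":[0,0,0.5],"spin":0},{"gripper":15,"delta_pos":[0,0,0.5],"spin":0},{"gripper":15,"delta_pos":[0,0,1],"spin":0},{"gripper":15,"delta_pos":[0,0,1],"spin":0}]'
```

```text
clock: 7.9
position: [0.5727, 0.0302, 0.039]
ee_rot: [0.0, 0.608, 0.794, 0.0]
contact_force: [-1.2, -0.7, 1.7]
width: 0.0213
```

```bash
python3 -m pendant '[{"gripper":24,"delta_pos":[0,0,0],"spin":0},{"gripper":30,"delta_pos":[0,0,0],"spin":0},{"gripper":40,"delta_pos":[0,0,0],"spin":0},{"gripper":45,"delta_pos":[0,0,0],"spin":0},{"gripper":45,"delta_pos":[0,0,0],"spin":0},{"gripper":45,"delta_pos":[0,0,0],"spin":0}]'; python3 - <<'E'
from rods import *
im=optics.get_image("wrist");cv2.imwrite("pics/w7.png",cv2.resize(im[180:360,220:440],None,fx=3.5,fy=3.3))
im=optics.get_image("scene");cv2.imwrite("pics/s7.png",cv2.resize(im[190:290,280:400],None,fx=6,fy=6,interpolation=cv2.INTER_CUBIC))
E
```

```text
clock: 8.5
position: [0.5727, 0.0302, 0.0386]
ee_rot: [0.0, 0.608, 0.794, -0.0]
contact_force: [0.7, 0.7, -1.1]
width: 0.0451
```

View pics/w7.png

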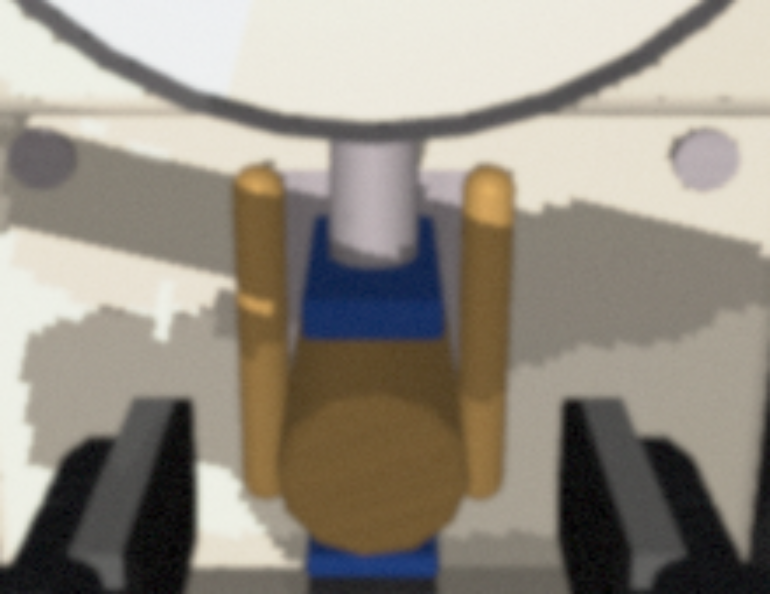

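View pics/s7.png

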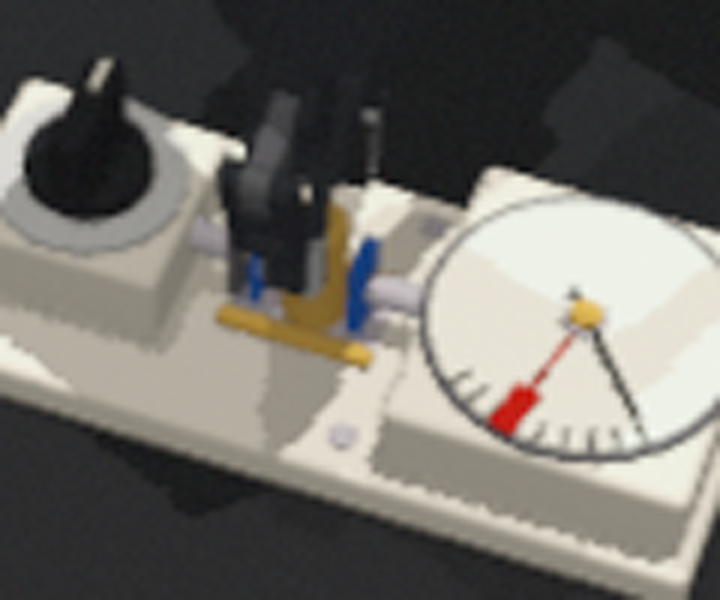

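Piece stands between the rods, its foot inside the channel. Next, up and over to the knob.

```bash
python3 - <<'E'
from h import *
print(goto([.5945,-.0528,.17]))
E
```

```text
[ -85.8484181    -0.62293947 -131.41163519]
```

```bash
python3 -m pendant '[{"gripper":45,"delta_pos":[0,0,-15],"spin":0},{"gripper":45,"delta_pos":[0,0,-55],"spin":0},{"gripper":60,"delta_pos":[0,0,-95],"spin":0},{"gripper":60,"delta_pos":[-10,0,-131],"spin":-0.15},{"gripper":60,"delta_pos":[-20,0,-131],"spin":-0.3},{"gripper":60,"delta_pos":[-30,0,-131],"spin":-0.45},{"gripper":60,"delta_pos":[-45,0,-131],"spin":-0.6},{"gripper":60,"delta_pos":[-60,0,-131],"spin":-0.75},{"gripper":60,"delta_pos":[-75,0,-131],"spin":-0.9},{"gripper":60,"delta_pos":[-86,-0.6,-131],"spin":-1.05},{"gripper":60,"delta_pos":[-86,-0.6,-131],"spin":-1.2},{"gripper":60,"delta_pos":[-86,-0.6,-131],"spin":-1.35},{"gripper":60,"delta_pos":[-86,-0.6,-131],"spin":-1.5},{"gripper":60,"delta_pos":[-86,-0.6,-131],"spin":-1.57},{"gripper":60,"delta_pos":[-86,-0.6,-131],"spin":-1.57},{"gripper":60,"delta_pos":[-86,-0.6,-131],"spin":-1.57},{"gripper":60,"delta_pos":[-86,-0.6,-131],"spin":-1.57}]'; python3 - <<'E'
from h import *
s=manip.get_state();print(s['qpos'],s['position'],s['contact_force'],s['width'])
W=optics.camera_model("wrist");im=optics.get_image("wrist");cv2.imwrite("pics/w8.png",im);print(W)
cv2.imwrite("pics/t8.png",optics.get_image("top"))
E
```

```text
clock: 10.3
position: [0.5945, -0.0529, 0.1696]
ee_rot: [-0.0, -0.131, 0.991, -0.0]
contact_force: [-0.4, 1.1, 0.1]
width: 0.0598
[-2.05246395e-01  3.30657671e-01  1.51807685e+00 -9.41527083e-05
  1.29289518e+00 -2.03822011e+00] [ 0.59448942 -0.05290766  0.16956779] [-0.44821554  1.13368659  0.09679813] 0.05978915130763313
{'fovy': 66.67506621372877, 'cx': 327.3774879036114, 'cy': 242.84402212883646, 'xyz': array([ 0.51512767, -0.07344648,  0.33637416]), 'orientation': array([0.09788829, 0.600353  , 0.78327102, 0.12837708])}
```

View pics/w8.png

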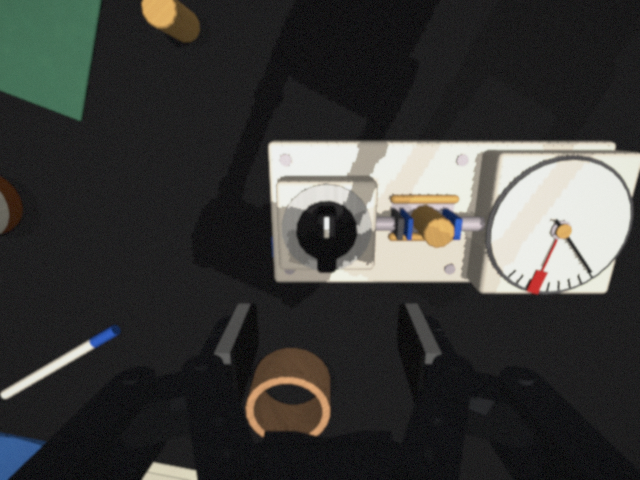

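View pics/t8.png

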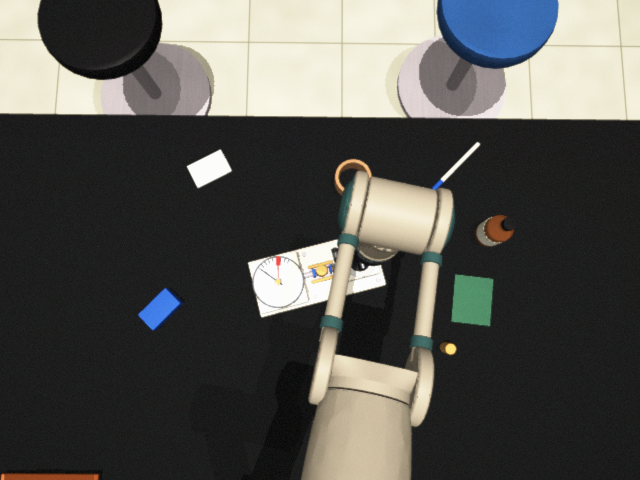

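```bash
python3 - <<'E'
from h import *
im=cv2.imread("pics/w8.png");z=cv2.resize(im[170:290,270:390],None,fx=5,fy=5,interpolation=cv2.INTER_CUBIC)
z=np.clip(z.astype(float)*2.5,0,255).astype(np.uint8);cv2.imwrite("pics/w8z.png",z)
W=optics.camera_model("wrist");s=manip.get_state();r=rot(s['ee_rot'])
m,b=blobs(im,(0,0,120),(180,60,255));
n,l,st,c=cv2.connectedComponentsWithStats((m[205:250,315:340]));print(c+[315,205],st)
ax=np.array([.5945,-.0528]);x=np.array([.966,.259])
for t in(-.022,0,.022): print(proj(W,[*(ax+x*t),.098]))
print(proj(W,[*ax,.068]))
E
```

```text
[[327.07305035 227.08983218]
 [326.33928571 226.1875    ]] [[   0    0   25   45 1013]
 [   9   12    6   21  112]]
(np.float64(326.11478836927137), np.float64(214.40494660750497))
(np.float64(326.1030165698321), np.float64(245.3796782868845))
(np.float64(326.0918818990862), np.float64(274.67795511129015))
(np.float64(326.2018666250378), np.float64(232.68873862325904))
```

View pics/w8z.png

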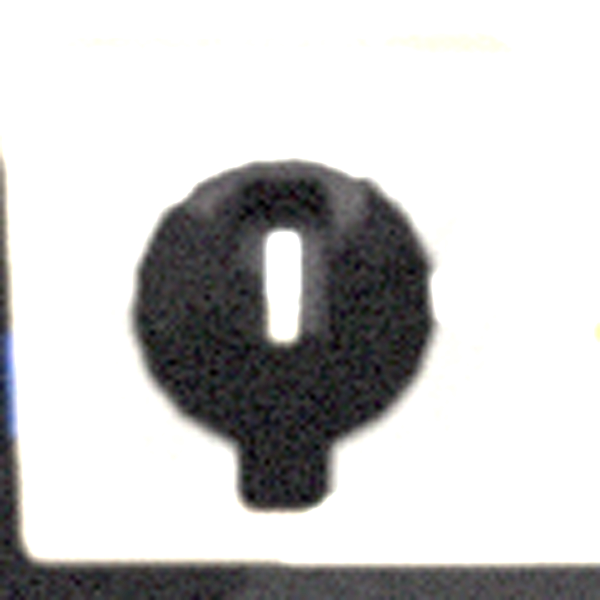

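```bash
python3 -m pendant '[{"gripper":45,"delta_pos":[1,0.3,30],"spin":0},{"gripper":45,"delta_pos":[1,0.3,60],"spin":0},{"gripper":45,"delta_pos":[1,0.3,85],"spin":0},{"gripper":45,"delta_pos":[1,0.3,95],"spin":0},{"gripper":45,"delta_pos":[1,0.3,95],"spin":0},{"gripper":45,"delta_pos":[1,0.3,95],"spin":0},{"gripper":45,"delta_pos":[1,0.3,95],"spin":0}]' 60; python3 - <<'E'
from h import *
s=manip.get_state();print(s['qpos'],s['position'],s['contact_force'],s['width'])
W=optics.camera_model("wrist");im=optics.get_image("wrist");cv2.imwrite("pics/w9.png",im)
E
```

```text
clock: 11.1
position: [0.5948, -0.0532, 0.0762]
ee_rot: [0.001, -0.131, 0.991, -0.001]
contact_force: [-0.4, -0.4, -1.3]
width: 0.045
[-2.05607098e-01  4.04636851e-01  1.65268246e+00 -9.72419931e-05
  1.08109793e+00 -2.03951734e+00] [ 0.59480505 -0.05319002  0.07617191] [-0.4388523  -0.43649065 -1.32767415] 0.04497617403191294
```

View pics/w9.png

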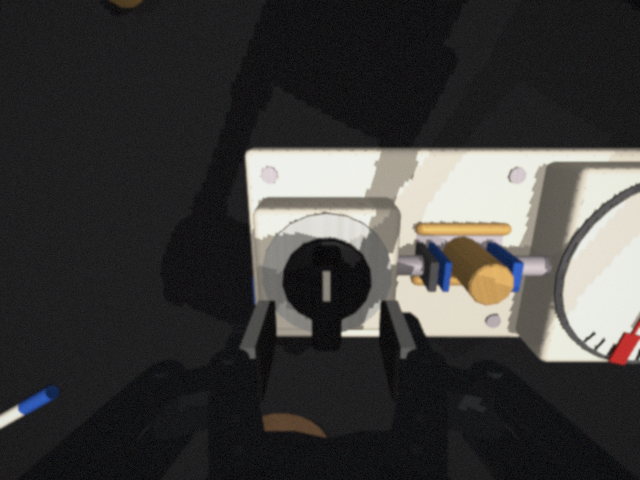

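```bash
python3 -m pendant '[{"gripper":25,"delta_pos":[0,0,0],"spin":0},{"gripper":10,"delta_pos":[0,0,0],"spin":0},{"gripper":5,"delta_pos":[0,0,0],"spin":0},{"gripper":5,"delta_pos":[0,0,0],"spin":0},{"gripper":5,"delta_pos":[0,0,0],"spin":0}]' 60
cat > dial.py <<'E'
from h import *
TY=.262
C0=np.array([.5725,.0293])+.1*np.array([-np.sin(TY),np.cos(TY)])
def polar(name,im,zn=.063,zm=.0595,cam=None):
    cam=cam or optics.camera_model(name)
    x0,y0=proj(cam,[*C0,.063]); x0,y0=int(x0),int(y0); w=75 if name!="wrist" else 200
    H=cv2.cvtColor(im,cv2.COLOR_BGR2HSV)
    ys=np.arange(max(0,y0-w),min(480,y0+w));xs=np.arange(max(0,x0-w),min(640,x0+w))
    # centre from brass hub
    hub=cv2.inRange(H,(15,80,100),(35,255,255)); yy,xx=np.nonzero(hub)
    P=np.array([plane(cam,x,y,zn)[:2] for x,y in zip(xx,yy)]) if len(xx) else np.zeros((0,2))
    k=np.linalg.norm(P-C0,axis=1)<.015 if len(P) else []
    hc=P[k].mean(0) if np.sum(k)>3 else C0
    red=[];dk=[];C=hc
    for y in ys:
        for x in xs:
            h,s_,v=map(int,H[y,x])
            isred=(h<8 or h>172) and s_>140 and v>70
            if not isred and v>140: continue
            p=plane(cam,x,y,zm if isred else zn)[:2]-C; rr=np.hypot(*p)
            if isred and .030<rr<.058: red.append((rr,np.arctan2(p[1],p[0])-TY,1.))
            elif not isred and s_<110 and .015<rr<.032: dk.append((rr,np.arctan2(p[1],p[0])-TY,140.-v))
    red=np.array(red);dk=np.array(dk)
    a=np.median(red[:,1]) if len(red) else np.nan
    # needle: keep cluster: weighted histogram peak
    n=np.nan
    if len(dk):
        hst,ed=np.histogram(dk[:,1],bins=np.arange(-1.6,1.6,.06),weights=dk[:,2]); c=ed[np.argmax(np.convolve(hst,[1,1,1],'same'))]+.03
        k=abs(dk[:,1]-c)<.15; n=np.average(dk[k,1],weights=dk[k,2])
    print(name,"hub",hc.round(4),"C0",C0.round(4),"mark",round(a,3),len(red),"needle",round(n,3),len(dk),"gap",round(n-a,3),"mm",round(46*(n-a),1))
    return n,a
E
python3 - <<'E'
from dial import *
for n in("top","scene"): polar(n,cv2.imread(f"pics/{n}0.png")); polar(n,optics.get_image(n))
E
```

```text
clock: 11.65
position: [0.5934, -0.0529, 0.0746]
ee_rot: [-0.0, -0.131, 0.991, -0.0]
contact_force: [0.3, -0.5, 0.3]
width: 0.005
top hub [0.5469 0.1237] C0 [0.5466 0.1259] mark -0.23 25 needle nan 0 gap nan mm nan
top hub [0.5469 0.1237] C0 [0.5466 0.1259] mark -0.23 25 needle nan 0 gap nan mm nan
scene hub [0.5451 0.1248] C0 [0.5466 0.1259] mark -0.229 32 needle 0.677 4 gap 0.906 mm 41.7
scene hub [0.5451 0.1248] C0 [0.5466 0.1259] mark -0.23 31 needle 0.677 4 gap 0.907 mm 41.7
```

Width 5 mm: the fingers missed the bar. I'll take a picture.

```bash
python3 - <<'E'
from h import *
im=optics.get_image("wrist");cv2.imwrite("pics/w10.png",np.clip(im.astype(float)*1.6,0,255).astype(np.uint8))
im=optics.get_image("scene");cv2.imwrite("pics/s10.png",cv2.resize(im[130:290,240:440],None,fx=4,fy=3.75))
E
```

```text
(no output)
```

View pics/w10.png

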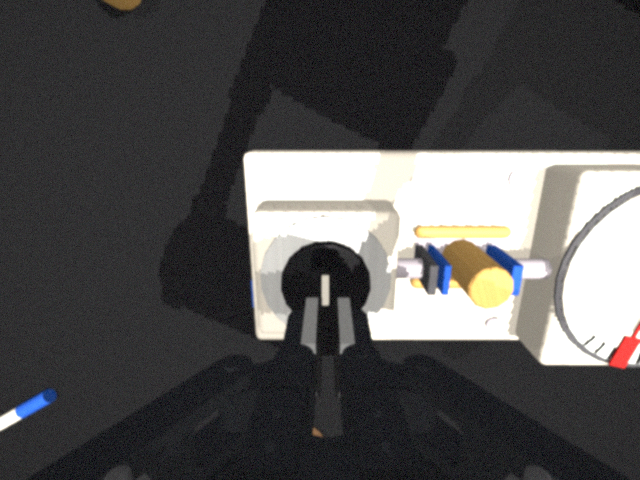

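View pics/s10.png

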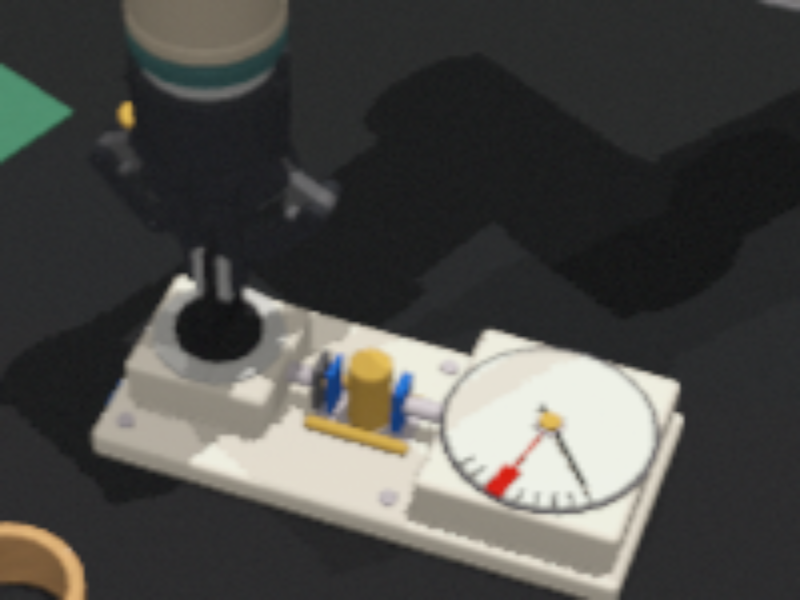

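```bash
python3 -m pendant '[{"gripper":0,"delta_pos":[0,0,0],"spin":0},{"gripper":0,"delta_pos":[0,0,0],"spin":0},{"gripper":0,"delta_pos":[0,0,0],"spin":0}]' 60
python3 - <<'E'
from h import *
im=optics.get_image("wrist");cv2.imwrite("pics/w11.png",np.clip(cv2.resize(im[220:400,230:430],None,fx=4,fy=3.3).astype(float)*2.5,0,255).astype(np.uint8))
E
```

```text
clock: 12.15
position: [0.5935, -0.0529, 0.0746]
ee_rot: [-0.0, -0.131, 0.991, -0.0]
contact_force: [-1.0, 0.1, -0.3]
width: 0.0002
```

View pics/w11.png

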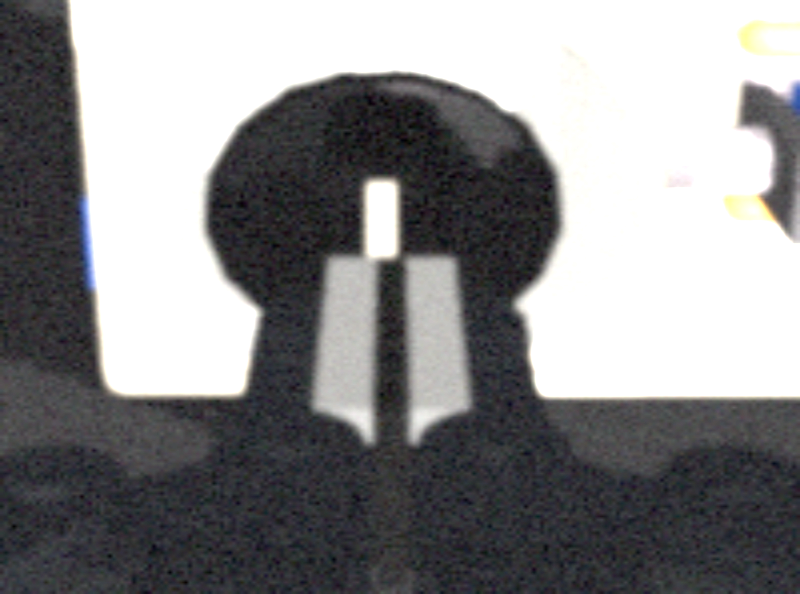

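```bash
python3 -m pendant '[{"gripper":20,"delta_pos":[0,0,0],"spin":0},{"gripper":45,"delta_pos":[0,0,0],"spin":0},{"gripper":45,"delta_pos":[0,0,0],"spin":0}]' 60
python3 - <<'E'
from h import *
im=optics.get_image("wrist");cv2.imwrite("pics/w12.png",np.clip(cv2.resize(im[220:400,230:430],None,fx=4,fy=3.3).astype(float)*2.5,0,255).astype(np.uint8))
im=optics.get_image("scene");cv2.imwrite("pics/s12.png",np.clip(cv2.resize(im[150:270,240:360],None,fx=5,fy=5,interpolation=cv2.INTER_CUBIC).astype(float)*2.5,0,255).astype(np.uint8))
E
```

```text
clock: 12.5
position: [0.5935, -0.0529, 0.0746]
ee_rot: [0.0, -0.131, 0.991, -0.0]
contact_force: [0.0, 0.1, 0.7]
width: 0.0433
```

View pics/w12.png

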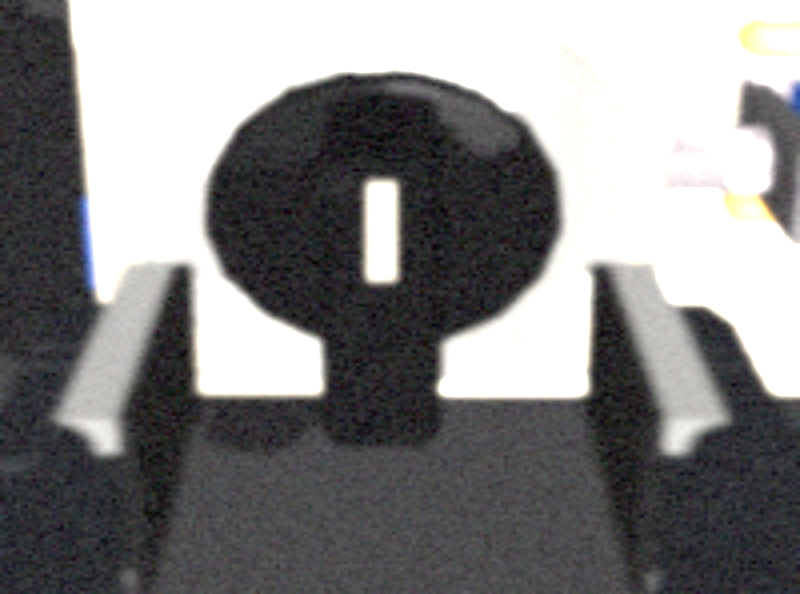

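View pics/s12.png

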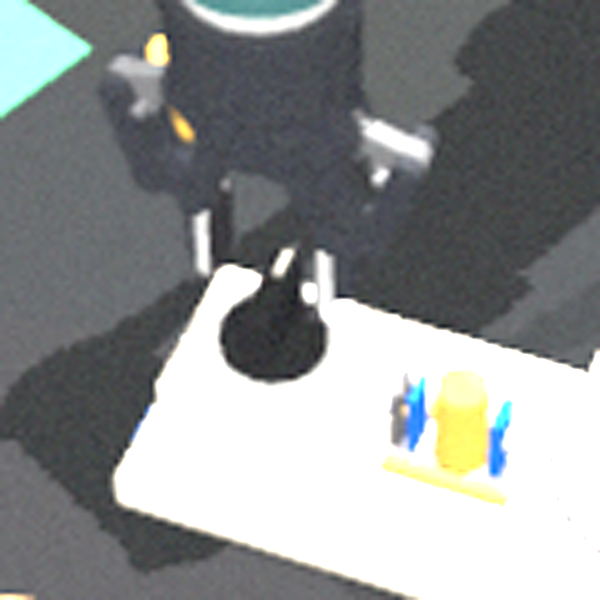

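```bash
python3 - <<'E'
from h import *
S=optics.camera_model("scene");W=optics.camera_model("wrist");s=manip.get_state();r=rot(s['ee_rot'])
p=s['position']
f=lambda q:((np.array(proj(S,q))-[240,150])*5).round(0)
for sg in(-1,1):
  for dz in(0,.008): print("tip",sg,dz,f(p+r.apply([0,sg*.0225,-dz])), "x edge",f(p+r.apply([-.011,sg*.0225,-dz])))
ax=np.array([.5945,-.0528])
print("disc",f([*ax,.068]),"bar -x end top",f([.5945-.0213,-.0528-.0057,.098]),"bar +x",f([.5945+.0213,-.0528+.0057,.098]),"bar c",f([*ax,.098]))
# wrist: bar far end two views: w8 (327,272) and w12 
u,v=327-0.3,220+440/3.3*1.0; print("w12 far end px",(230+382/4,220+440/3.3))
print(proj(W,[.5945+.0213,-.0528+.0057,.098]),proj(W,p))
E
```

```text
tip -1 0 [223. 304.] x edge [213. 323.]
tip -1 0.008 [222. 292.] x edge [212. 311.]
tip 1 0 [321. 334.] x edge [311. 353.]
tip 1 0.008 [321. 322.] x edge [311. 341.]
disc [271. 331.] bar -x end top [289. 248.] bar +x [248. 323.] bar c [269. 285.]
w12 far end px (325.5, 353.33333333333337)
(np.float64(324.95351853683104), np.float64(358.84174571549255)) (np.float64(325.4988308312079), np.float64(291.4408435295949))
```

```bash
python3 - <<'E'
from h import *
W=optics.camera_model("wrist");s=manip.get_state();r=rot(s['ee_rot']);p=s['position']
for x in(-.011,0,.011):
  for dz in(0,.008,.02,.03): 
    q=[proj(W,p+r.apply([x,y,-dz])) for y in(-.0217,.0217)]
    print(x,dz,np.round([q[0][0],q[1][0],q[0][1]],1))
E
```

```text
-0.011 0 [283.3 367.7 310.8]
-0.011 0.008 [281.5 369.4 318.8]
-0.011 0.02 [278.4 372.2 332.2]
-0.011 0.03 [275.5 374.9 344.8]
0 0 [282.5 368.5 291.4]
0 0.008 [280.6 370.2 298.8]
0 0.02 [277.4 373.2 311.1]
0 0.03 [274.4 376.  322.7]
0.011 0 [281.7 369.3 271.3]
0.011 0.008 [279.7 371.1 277.9]
0.011 0.02 [276.3 374.2 289. ]
0.011 0.03 [273.2 377.2 299.5]
```

The bar (top about 98 mm) sits below the closed fingertips. In both views the real tips are about 25 mm higher than the reported TCP implies, so I need to go about 23 mm lower.

```bash
python3 -m pendant '[{"gripper":45,"delta_pos":[0,0.3,8],"spin":0},{"gripper":45,"delta_pos":[0,0.3,16],"spin":0},{"gripper":45,"delta_pos":[0,0.3,20],"spin":0},{"gripper":45,"delta_pos":[0,0.3,23],"spin":0},{"gripper":45,"delta_pos":[0,0.3,23],"spin":0},{"gripper":45,"delta_pos":[0,0.3,23],"spin":0}]' 60
python3 - <<'E'
from h import *
im=optics.get_image("wrist");cv2.imwrite("pics/w13.png",np.clip(cv2.resize(im[220:400,230:430],None,fx=4,fy=3.3).astype(float)*2.5,0,255).astype(np.uint8))
im=optics.get_image("scene");cv2.imwrite("pics/s13.png",np.clip(cv2.resize(im[150:270,240:360],None,fx=5,fy=5,interpolation=cv2.INTER_CUBIC).astype(float)*2.5,0,255).astype(np.uint8))
E
```

```text
clock: 13.2
position: [0.5935, -0.0526, 0.0515]
ee_rot: [0.0, -0.131, 0.991, -0.0]
contact_force: [-0.5, 0.1, 0.0]
width: 0.0449
```

View pics/w13.png

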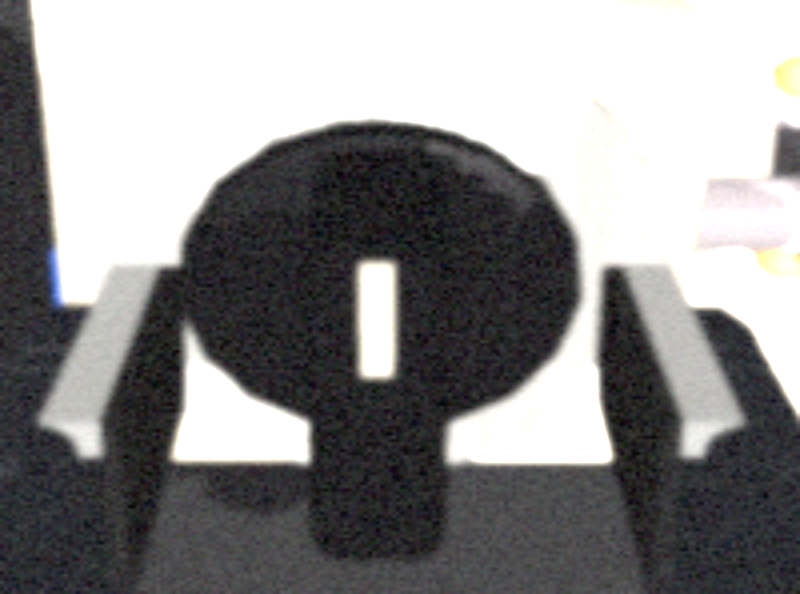

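View pics/s13.png

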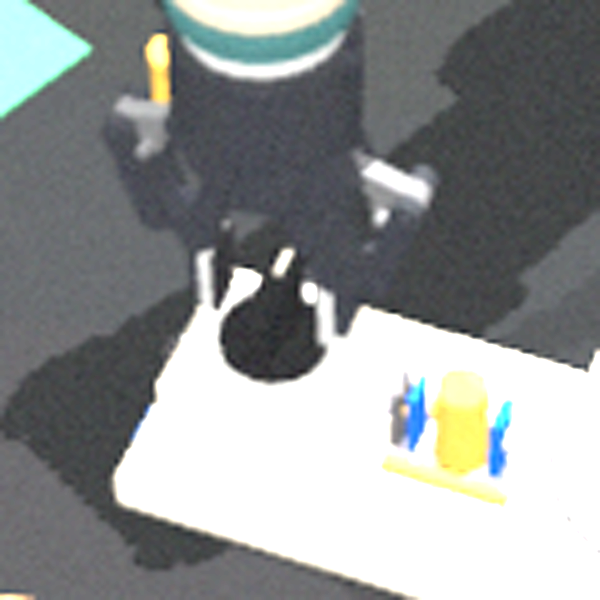

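```bash
python3 -m pendant '[{"gripper":45,"delta_pos":[0,-1.4,0],"spin":0},{"gripper":25,"delta_pos":[0,-1.4,0],"spin":0},{"gripper":5,"delta_pos":[0,-1.4,0],"spin":0},{"gripper":5,"delta_pos":[0,-1.4,0],"spin":0},{"gripper":5,"delta_pos":[0,-1.4,0],"spin":0},{"gripper":5,"delta_pos":[0,-1.4,0],"spin":0}]' 60
python3 - <<'E'
from h import *
im=optics.get_image("wrist");cv2.imwrite("pics/w14.png",np.clip(cv2.resize(im[220:400,230:430],None,fx=4,fy=3.3).astype(float)*2.5,0,255).astype(np.uint8))
for n in ("top","scene"):
  im=optics.get_image(n);cv2.imwrite(f"pics/{n}14.png",im)
print(manip.get_state()['moment'])
im=cv2.imread("pics/scene14.png");cv2.imwrite("pics/s14.png",cv2.resize(im[210:290,330:430],None,fx=7,fy=7,interpolation=cv2.INTER_CUBIC))
E
```

```text
clock: 13.9
position: [0.5939, -0.054, 0.0519]
ee_rot: [0.0, -0.131, 0.991, -0.0]
contact_force: [-0.7, -0.6, 3.6]
width: 0.0128
[ 0.01497178  0.19627316 -0.02760951]
```

View pics/w14.png

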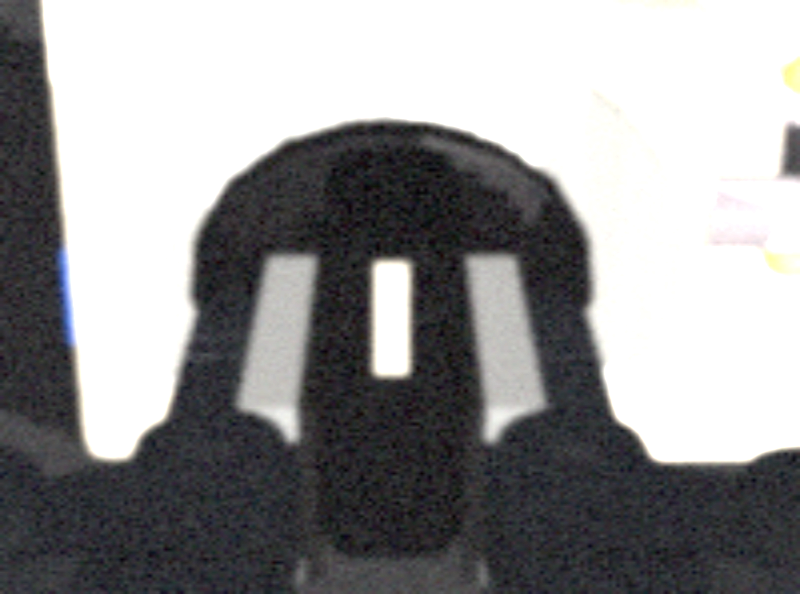

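View pics/s14.png

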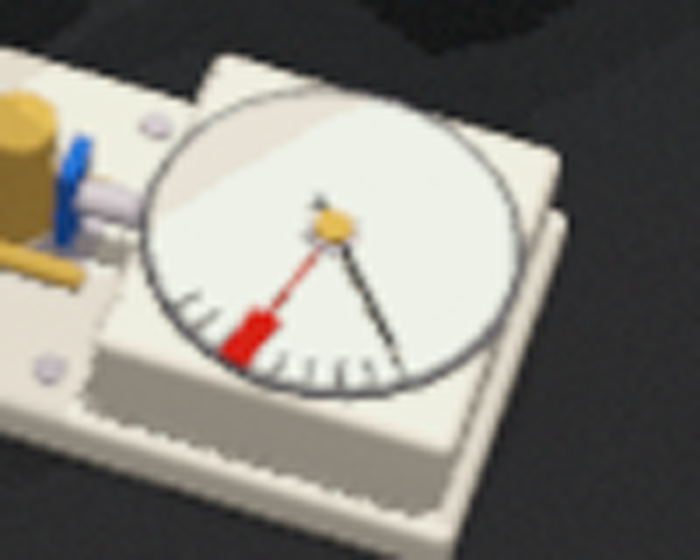

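```bash
sed -i 's/v>140: continue/v>190: continue/; s/.015<rr<.032: dk.append((rr,np.arctan2(p\[1\],p\[0\])-TY,140.-v))/.014<rr<.038: dk.append((rr,np.arctan2(p[1],p[0])-TY,195.-v))/' dial.py
python3 - <<'E'
from dial import *
for n in("top","scene"): polar(n,cv2.imread(f"pics/{n}0.png")); polar(n,cv2.imread(f"pics/{n}14.png"))
E
```

```text
top hub [0.5469 0.1237] C0 [0.5466 0.1259] mark -0.23 25 needle 0.734 11 gap 0.964 mm 44.4
top hub [0.5469 0.1237] C0 [0.5466 0.1259] mark -0.23 25 needle 0.733 10 gap 0.963 mm 44.3
scene hub [0.5451 0.1248] C0 [0.5466 0.1259] mark -0.229 32 needle 0.681 17 gap 0.91 mm 41.8
scene hub [0.5451 0.1248] C0 [0.5466 0.1259] mark -0.234 32 needle 0.681 17 gap 0.915 mm 42.1
```

```bash
python3 -m pendant '[{"gripper":5,"delta_pos":[0,0,0],"spin":0.1},{"gripper":5,"delta_pos":[0,0,0],"spin":0.2},{"gripper":5,"delta_pos":[0,0,0],"spin":0.3},{"gripper":5,"delta_pos":[0,0,0],"spin":0.4},{"gripper":5,"delta_pos":[0,0,0],"spin":0.5},{"gripper":5,"delta_pos":[0,0,0],"spin":0.6},{"gripper":5,"delta_pos":[0,0,0],"spin":0.7},{"gripper":5,"delta_pos":[0,0,0],"spin":0.8},{"gripper":5,"delta_pos":[0,0,0],"spin":0.9},{"gripper":5,"delta_pos":[0,0,0],"spin":1.0},{"gripper":5,"delta_pos":[0,0,0],"spin":1.0}]' 80
python3 - <<'E'
from dial import *
s=manip.get_state();print(s['qpos'],s['moment'],s['contact_force'],s['width'])
for n in("top","scene"): im=optics.get_image(n);cv2.imwrite(f"pics/{n}15.png",im);polar(n,im)
im=optics.get_image("wrist");cv2.imwrite("pics/w15.png",im)
im=cv2.imread("pics/scene15.png");cv2.imwrite("pics/s15.png",cv2.resize(im[190:290,280:430],None,fx=5,fy=5,interpolation=cv2.INTER_CUBIC))
E
```

```text
clock: 15.15
position: [0.594, -0.0533, 0.052]
ee_rot: [0.0, 0.36, 0.933, 0.001]
contact_force: [-0.5, 3.0, 4.1]
width: 0.0124
[-2.06842595e-01  4.29028790e-01  1.68163570e+00  1.24947827e-03
  1.03050315e+00 -1.04121220e+00] [ 0.39328955  0.12479291 -0.1473032 ] [-0.510075    3.04673826  4.10293568] 0.012379883633599764
top hub [0.5469 0.1237] C0 [0.5466 0.1259] mark -0.23 25 needle 0.734 10 gap 0.965 mm 44.4
scene hub [0.5451 0.1248] C0 [0.5466 0.1259] mark -0.234 32 needle 0.681 17 gap 0.915 mm 42.1
```

View pics/w15.png

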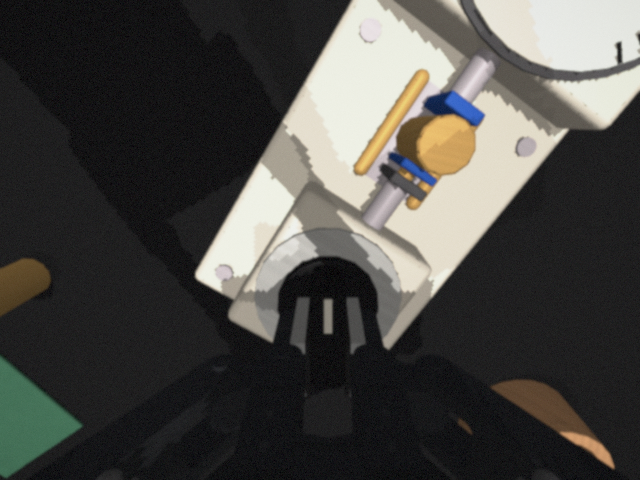

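View pics/s15.png

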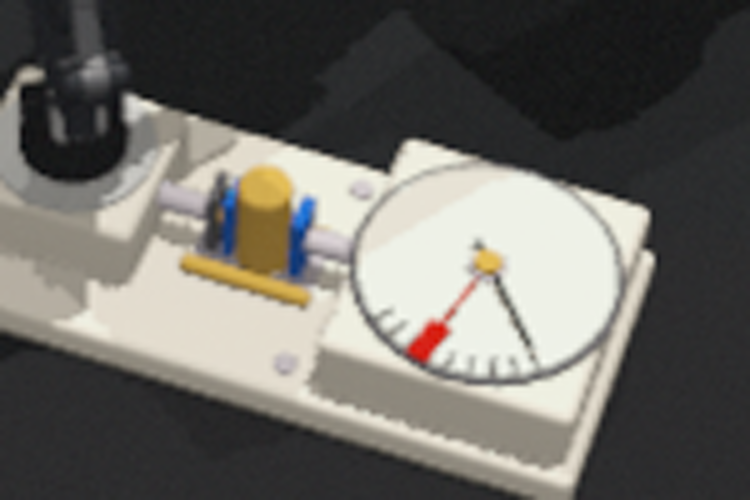

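```bash
cat > chk.py <<'E'
from dial import *
import sys
k=sys.argv[1]
s=manip.get_state();print(s['qpos'][5].round(3),s['moment'].round(3),s['contact_force'].round(1),s['width'])
for n in("top","scene"): im=optics.get_image(n);cv2.imwrite(f"pics/{n}{k}.png",im);polar(n,im)
cv2.imwrite(f"pics/s{k}.png",cv2.resize(im[190:290,280:430],None,fx=5,fy=5,interpolation=cv2.INTER_CUBIC))
E
python3 -m pendant '[{"gripper":5,"delta_pos":[0,0,0],"spin":0.1},{"gripper":5,"delta_pos":[0,0,0],"spin":0.2},{"gripper":5,"delta_pos":[0,0,0],"spin":0.3},{"gripper":5,"delta_pos":[0,0,0],"spin":0.4},{"gripper":5,"delta_pos":[0,0,0],"spin":0.5},{"gripper":5,"delta_pos":[0,0,0],"spin":0.5}]'; python3 chk.py 16
```

```text
clock: 15.9
position: [0.5943, -0.0531, 0.0519]
ee_rot: [0.0, 0.579, 0.815, 0.001]
contact_force: [-0.4, 4.3, 5.0]
width: 0.0124
-0.543 [ 0.563 -0.011 -0.152] [-0.4  4.3  5. ] 0.012440988852916054
top hub [0.5471 0.1239] C0 [0.5466 0.1259] mark -0.235 25 needle 0.622 8 gap 0.857 mm 39.4
scene hub [0.5451 0.1248] C0 [0.5466 0.1259] mark -0.229 32 needle 0.559 15 gap 0.788 mm 36.3
```

View pics/s16.png

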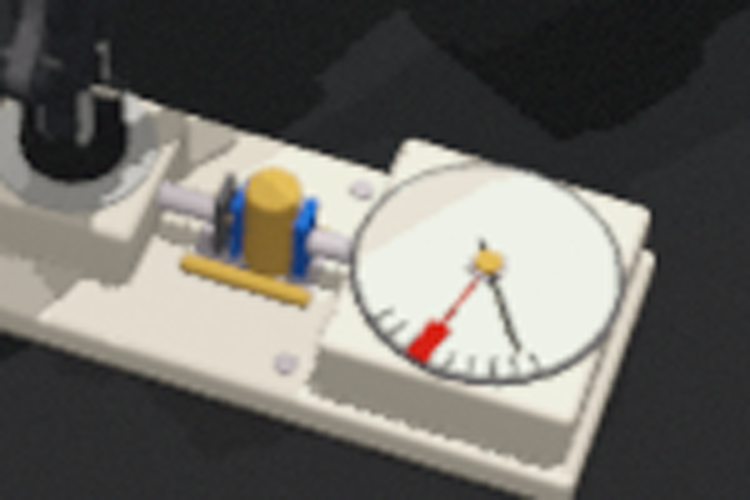

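```bash
python3 -m pendant '[{"gripper":5,"delta_pos":[0,0,0],"spin":0.08},{"gripper":5,"delta_pos":[0,0,0],"spin":0.16},{"gripper":5,"delta_pos":[0,0,0],"spin":0.24},{"gripper":5,"delta_pos":[0,0,0],"spin":0.32},{"gripper":5,"delta_pos":[0,0,0],"spin":0.4},{"gripper":5,"delta_pos":[0,0,0],"spin":0.5},{"gripper":5,"delta_pos":[0,0,0],"spin":0.5}]'; python3 chk.py 17
```

```text
clock: 16.7
position: [0.5947, -0.0531, 0.052]
ee_rot: [0.0, 0.762, 0.647, 0.001]
contact_force: [1.5, 4.7, 5.2]
width: 0.0123
-0.044 [ 0.841 -0.248 -0.115] [1.5 4.7 5.2] 0.012272721918770655
top hub [0.547 0.124] C0 [0.5466 0.1259] mark -0.237 25 needle 0.267 12 gap 0.504 mm 23.2
scene hub [0.5451 0.1248] C0 [0.5466 0.1259] mark -0.234 32 needle 0.226 13 gap 0.46 mm 21.2
```

View pics/s17.png

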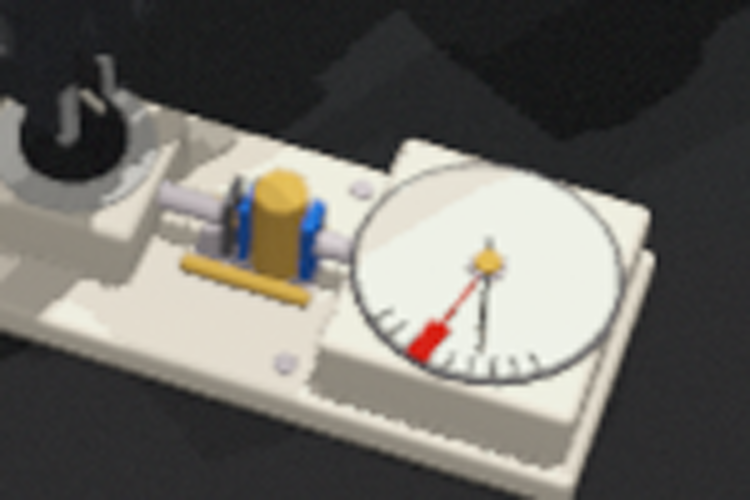

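```bash
python3 -m pendant '[{"gripper":5,"delta_pos":[0,0,0],"spin":0.08},{"gripper":5,"delta_pos":[0,0,0],"spin":0.16},{"gripper":5,"delta_pos":[0,0,0],"spin":0.24},{"gripper":5,"delta_pos":[0,0,0],"spin":0.32},{"gripper":5,"delta_pos":[0,0,0],"spin":0.4},{"gripper":5,"delta_pos":[0,0,0],"spin":0.45},{"gripper":5,"delta_pos":[0,0,0],"spin":0.45},{"gripper":5,"delta_pos":[0,0,0],"spin":0.45}]'; python3 chk.py 18; python3 - <<'E'
from h import *
cv2.imwrite("pics/w18.png",optics.get_image("wrist"))
E
```

```text
clock: 17.6
position: [0.595, -0.0532, 0.052]
ee_rot: [0.0, 0.887, 0.461, 0.001]
contact_force: [1.4, 5.1, 4.6]
width: 0.0127
0.405 [ 0.907 -0.257 -0.024] [1.4 5.1 4.6] 0.012722533167515662
top hub [0.5471 0.1239] C0 [0.5466 0.1259] mark -0.234 30 needle -0.044 12 gap 0.19 mm 8.7
scene hub [0.5451 0.1248] C0 [0.5466 0.1259] mark -0.229 33 needle -0.065 17 gap 0.164 mm 7.5
```

View pics/s18.png

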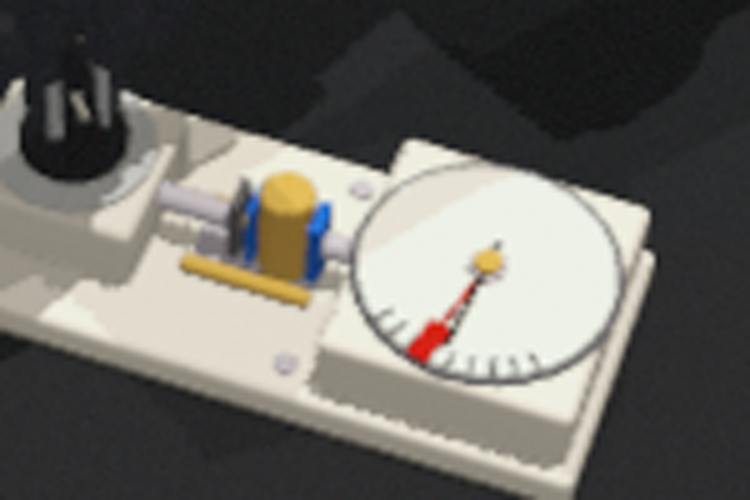

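View pics/w18.png

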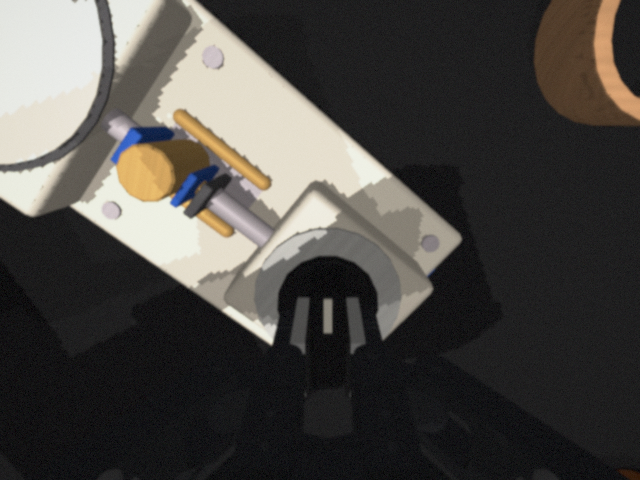

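```bash
python3 -m pendant '[{"gripper":5,"delta_pos":[0,0,0],"spin":0.04},{"gripper":5,"delta_pos":[0,0,0],"spin":0.08},{"gripper":5,"delta_pos":[0,0,0],"spin":0.12},{"gripper":5,"delta_pos":[0,0,0],"spin":0.15},{"gripper":5,"delta_pos":[0,0,0],"spin":0.15},{"gripper":5,"delta_pos":[0,0,0],"spin":0.15}]'; python3 chk.py 19
```

```text
clock: 18.35
position: [0.5951, -0.0533, 0.052]
ee_rot: [0.0, 0.919, 0.393, 0.001]
contact_force: [2.9, 5.3, 4.5]
width: 0.0122
0.554 [ 0.862 -0.257  0.014] [2.9 5.3 4.5] 0.012217457239447942
top hub [0.5471 0.1239] C0 [0.5466 0.1259] mark -0.234 26 needle -0.144 11 gap 0.09 mm 4.1
scene hub [0.5451 0.1248] C0 [0.5466 0.1259] mark -0.24 31 needle -0.158 18 gap 0.082 mm 3.8
```

View pics/s19.png

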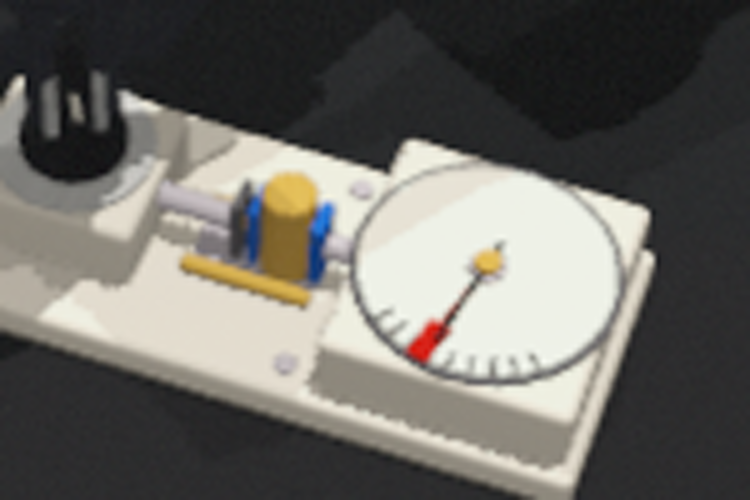

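```bash
python3 -m pendant '[{"gripper":5,"delta_pos":[0,0,0],"spin":0.03},{"gripper":5,"delta_pos":[0,0,0],"spin":0.06},{"gripper":5,"delta_pos":[0,0,0],"spin":0.1},{"gripper":5,"delta_pos":[0,0,0],"spin":0.1},{"gripper":5,"delta_pos":[0,0,0],"spin":0.1}]'; python3 chk.py 20
```

```text
clock: 18.95
position: [0.5952, -0.0534, 0.052]
ee_rot: [0.0, 0.938, 0.347, 0.002]
contact_force: [1.6, 5.2, 4.3]
width: 0.0123
0.654 [ 0.817 -0.277 -0.013] [1.6 5.2 4.3] 0.01234385789044343
top hub [0.5471 0.1239] C0 [0.5466 0.1259] mark -0.235 25 needle -0.23 14 gap 0.004 mm 0.2
scene hub [0.5451 0.1248] C0 [0.5466 0.1259] mark -0.232 31 needle -0.218 17 gap 0.014 mm 0.6
```

```bash
python3 - <<'E'
import cv2,numpy as np
a=cv2.resize(cv2.imread("pics/scene20.png")[215:285,335:415],None,fx=7,fy=7,interpolation=cv2.INTER_CUBIC)
cv2.imwrite("pics/z20.png",a)
E
```

```text
(no output)
```

View pics/z20.png

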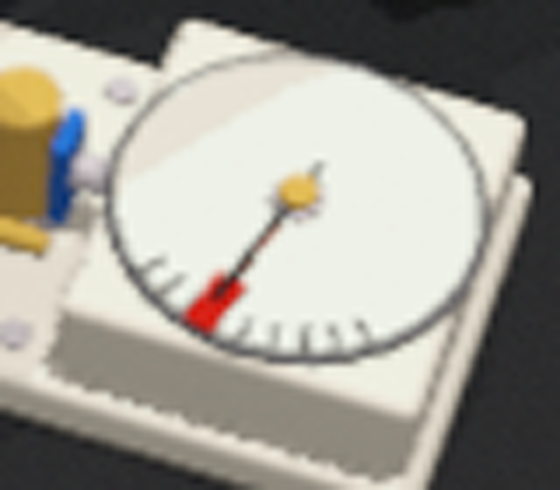

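```bash
python3 -m pendant '[{"gripper":14,"delta_pos":[0,0,0],"spin":0},{"gripper":25,"delta_pos":[0,0,0],"spin":0},{"gripper":45,"delta_pos":[0,0,0],"spin":0},{"gripper":45,"delta_pos":[0,0,0],"spin":0},{"gripper":45,"delta_pos":[0,0,0],"spin":0}]'; python3 chk.py 21
```

```text
clock: 19.55
position: [0.5935, -0.0543, 0.0513]
ee_rot: [0.0, 0.938, 0.345, -0.0]
contact_force: [-0.1, -0.0, -0.2]
width: 0.0455
0.658 [0.018 0.004 0.06 ] [-0.1 -0.  -0.2] 0.04545417906417696
top hub [0.5471 0.1239] C0 [0.5466 0.1259] mark -0.235 25 needle -0.23 14 gap 0.004 mm 0.2
scene hub [0.5451 0.1248] C0 [0.5466 0.1259] mark -0.232 31 needle -0.218 17 gap 0.014 mm 0.6
```

```bash
python3 -m pendant '[{"gripper":45,"delta_pos":[0,0,-10],"spin":0},{"gripper":45,"delta_pos":[0,0,-30],"spin":0},{"gripper":45,"delta_pos":[0,0,-60],"spin":0},{"gripper":45,"delta_pos":[0,0,-90],"spin":0},{"gripper":45,"delta_pos":[0,0,-120],"spin":0},{"gripper":45,"delta_pos":[0,0,-120],"spin":0},{"gripper":45,"delta_pos":[0,0,-120],"spin":0},{"gripper":45,"delta_pos":[0,0,-120],"spin":0}]'; python3 chk.py 22;python3 - <<'E'
from h import *
cv2.imwrite("pics/w22.png",optics.get_image("wrist"))
E
```

```text
clock: 20.45
position: [0.5929, -0.0538, 0.1709]
ee_rot: [-0.0, 0.939, 0.345, -0.001]
contact_force: [-0.6, -0.2, 0.1]
width: 0.045
0.659 [ 0.01  -0.022  0.025] [-0.6 -0.2  0.1] 0.04496964938047786
top hub [0.5471 0.1239] C0 [0.5466 0.1259] mark -0.235 25 needle -0.231 14 gap 0.004 mm 0.2
scene hub [0.5451 0.1248] C0 [0.5466 0.1259] mark -0.236 32 needle -0.218 17 gap 0.018 mm 0.8
```

View pics/w22.png

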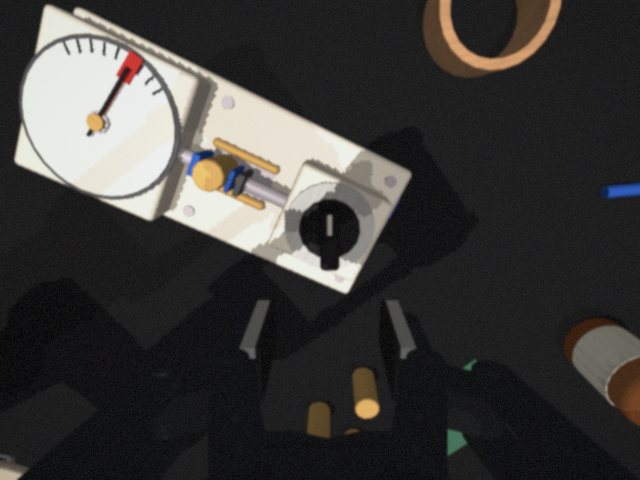

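View pics/s22.png

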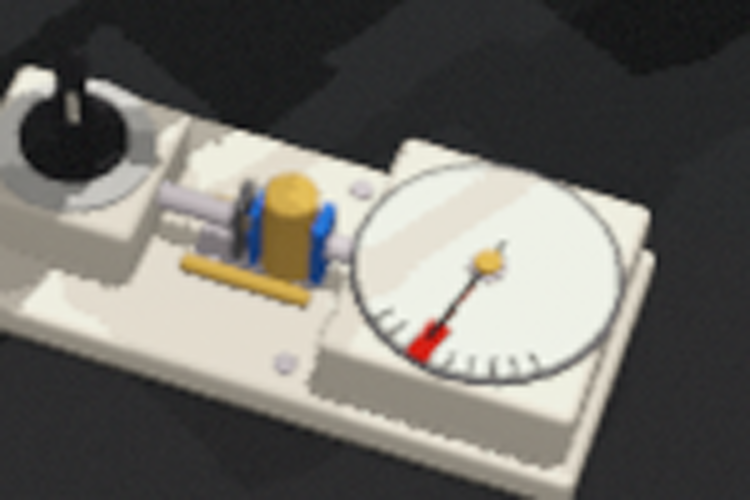

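The wrist view shows the needle running down the middle of the red flag at (130,67). The piece at (208,175) stands squeezed between the jaws, and the gripper is clear.

```bash
python3 -c "
from rig import ticket
print(ticket.sign_off())"
```

```text
the job is handed in; nothing more can be done
None
```

The job is handed in at about 20 s of the 58 s allowed. The check piece stands in the channel and the needle rests over the red mark; no verdict was reported.

- **What I did:** I took the rightmost piece off the mat and stood it gently between the rods. At set-down the wrist force rose by about 4 N. I then gripped the knob and turned it about 2.7 rad clockwise in shrinking steps until the needle reached the mark, let go and raised the arm.
- **Last checks:** After release the needle was 0.2 mm short of the mark's middle in the top view and 0.8 mm short in the scene view. The mark's angle was unchanged. The piece looked upright between the two blue pads, and the force on the tool was near zero.
- **What disagreed:**
  - The fingertips turned out about 25 mm higher than the reported tool position suggested. My first closing on the knob therefore passed over the bar without touching it, and I went 23 mm lower to grip it. For the same reason the piece had been held near its top.
  - The two views differed by about 0.05 rad on the needle's rest angle, but agreed to about 0.01 rad at the mark.
- **Not measured:** I judged that the tape, bottle and slide box stayed put only from the pictures and from never having gone near them.

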